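# Brush out the grain cylinder and load the sampling kit tray, low parts first

### The arm

A 6-joint arm with a two-finger parallel gripper is mounted at the origin on the work surface. World frame = base frame: x ahead of the robot, y to its left, z up, the work surface at z = 0. Lengths are in m, angles in degrees, forces in N, time in s.
With the tool pointing down it reaches from about 0.275 to 0.975 m from the base axis. Payload 8.4 kg.
Tool frame: the origin (TCP) lies at the very end of the fingers, on their centre line; the grasp point (between the pads) lies 19 mm behind it (manip.pinch_z is the distance from the TCP to the grasp point, in m); z points along the fingers, y is the line along which they close (so a half turn about z gives the same grasp; the last joint's range is limited). The gripper opens to 92 mm and grips with 3 to 60 N. Pads are 20 mm wide; open, the fingers measure 128 mm over their backs; the gripper's body (75 mm by 189 mm) begins 69 mm behind the grasp point.
Start: joints at [64.664, 20.225, 93.587, -0, 66.188, -0.138], TCP at [0.266, 0.566, 0.215] pointing down, gripper open.
Joint ranges: [-150.9, 150.9], [-52.94, 120.26], [3.33, 152.33], [-74.26, 254.26], [0, 154.13], [-172.89, 172.89]. Speed limits (degrees/s): [127.2, 127.2, 159.86, 180, 180, 180].

### API

Orientations are given as [roll, pitch, yaw] about the fixed x, y, z axes, in that order (R = Rz(yaw) Ry(pitch) Rx(roll)).
In Python, from workcell import readout, capture, order, find_in, masks_of, manip gives the robot as it stands.
- The arm moves only by the tool play_rows, never from a script. Its arguments are lists of equal length, an entry for each row: "delta_rot": the turn, a rotation vector about the tool's x, y, z scaled (see below), a list of three; "dp": the shift along the tool's x, y, z scaled (see below), a list of three; "claw": the finger opening in mm, from 0 to 91.9. In form: {"delta_rot": [[ax, ay, az], ...], "dp": [[dx, dy, dz], ...], "claw": [claw, ...]}. A call has 1 to 10 rows; each row shifts and turns the commanded pose from where the row before left it, along the tool's axes as they then stand; what a row does not reach is not made up. The controller multiplies each number of a shift by 800 mm and each number of a turn by 10 degrees. A row lasts 1/8 s, in which the tool goes at most 62.5 mm and 10.7 degrees, less where a joint would pass 70% of its speed; a pose out of reach is approached as far as the arm can. A call with a number of a shift or a turn outside -1 to 1 is refused whole. A call with a gripper value outside its range is refused whole. The fingers move at their own pace and stop on an object; "force" is the grip in N (left out, the last holds). Time passes only in rows, so rows that do not move let the fingers close. It gives the time, the measured TCP pose, the force, the opening and the grip force at its end, in the units of the state.
- readout.get_state(): the state, without advancing time (a new reading comes with each control period).
- capture(name): name is "scene" or "top" or "wrist"; returns a dict with "pixels" (480x640x3 uint8, red, green, blue), "fx", "fy", "cx", "cy" (pixels), "xyz" and "rotation" of the camera in the world. Camera axes: x right, y down, z forward; pixel columns grow to the right and rows downward; lengths in m; the calibration is good to about 2 mm. The wrist camera is an equidistant fisheye: a pixel r from the principal point sees the ray r / f radians off the axis. A picture is of the moment at which its call begins. There is no depth.
- order.hand_in(): hands the job in; it is judged then, once.
Trained networks look in the newest picture that a camera, given by its name, has taken for a name from the list of things; names that differ only in an ending like _2 or _b are one class to them, and where a whole thing is asked for, a point or a joint stands for the part that bears it (a point fixed in the world has none). Each returns a list of dicts, best first, with "score" (0 to 1); they miss things now and then, are a little off and sometimes report something else, mostly with a low value. They report only what shows in the picture. A call takes as long as a camera call. They do not tell look-alikes from the thing itself.
- find_in(label, camera): "uv" ([column, row] in pixels, amid what is visible of it).
- masks_of(label, camera): "region" (480x640 bool, what is visible of it) and "uv" ([column, row] in pixels, amid what is visible of it).
The state is a dict: "t": time; "joint_positions": joint angles; "qvel": joint speeds; "tau": joint torques, N m; "position": TCP position; "ee_rot": TCP orientation; "wrist_force": force on the tool from outside, world axes, zero at the start; "ft_torque": the same for the moment, N m; "grip_width": finger opening in m; "gripper_force": force on a finger pad.
Only numpy, scipy, OpenCV 4.12 (cv2) and the standard library are available. Lean on these libraries where they do the work, as an engineer would, in place of code of your own. Each camera call takes 0.05 s, during which the arm holds its last target. There are 200 camera calls.

### The job

Put the seed-sampling kit back in its tray. First take the brush from its canister, brush out the inside of the open steel cylinder with at least two full strokes (each with the bristle head right down to the bottom and then drawn up to the rim) and stand the brush back in its canister. Then load the tray in order of height so that nothing tall is in the way: all the low tins in the long bay, after them all the capped jars in the larger short bay, and last of all the cylinder, mouth up, in the smaller short bay; everything must stand upright and flat on the tray's floor, never knock the cylinder over, and leave the black pans and the tape roll where they are.

Things in the scene. Friction and masses are not known exactly. Their poses are not given: they have to be found in the camera images.
- tray: Shallow grey plastic kit tray fixed on the bench, 169 mm (its x) by 300 mm (its y). Origin: centre of its underside; z up. Floor 4 mm thick; the outer rim stands 14 mm and the inner ribs 10 mm above the bench; walls 5 mm. One long bay on its +x side, two short bays on its -x side. Two thin carrying lips stick out 17 mm at its y ends.
- tin_bay (a point): Centre of the floor (4 mm above the bench) of the tray's long bay, axes as the tray's: 74 mm clear in x, 290 mm in y. Room for four tins in a row along y.
- jar_bay (a point): Centre of the floor of the larger short bay, axes as the tray's: 80 mm clear in x, 165 mm in y. Room for two jars side by side along y.
- cylinder_bay (a point): Centre of the floor of the smaller short bay, axes as the tray's: 80 mm clear in x, 120 mm in y.
- tin1: Closed round flat steel moisture tin, 58 mm diameter (59 mm at its lid), 42 mm high, about 0.11 kg. Origin: centre of its underside; z up through the lid. May be absent: two to four of the four tins are there.
- tin2: Closed round flat steel moisture tin, 58 mm diameter (59 mm at its lid), 42 mm high, about 0.11 kg. Origin: centre of its underside; z up through the lid. May be absent: two to four of the four tins are there.
- tin3: Closed round flat steel moisture tin, 58 mm diameter (59 mm at its lid), 42 mm high, about 0.11 kg. Origin: centre of its underside; z up through the lid. May be absent: two to four of the four tins are there.
- tin4: Closed round flat steel moisture tin, 58 mm diameter (59 mm at its lid), 42 mm high, about 0.11 kg. Origin: centre of its underside; z up through the lid. May be absent: two to four of the four tins are there.
- jar1: Capped round white plastic sample jar with a buff paper band and a white cap; 56 mm diameter (cap 54 mm, from 62 mm up), 80 mm high, about 0.16 kg. Origin: centre of its underside; z up through the cap. May be absent: one or both jars are there.
- jar2: Capped round white plastic sample jar with a buff paper band and a white cap; 56 mm diameter (cap 54 mm, from 62 mm up), 80 mm high, about 0.16 kg. Origin: centre of its underside; z up through the cap. May be absent: one or both jars are there.
- cylinder: Open-topped plain steel measuring cylinder standing loose on the bench, mouth up: 66 mm outer and 58 mm inner diameter, 120 mm high, inner floor 6 mm above its underside, about 0.35 kg. Origin: centre of its underside; z up through the mouth.
- cylinder_mouth (a point): Centre of the cylinder's mouth, level with the rim.
- stand: White brush canister fixed on the bench, open at the top: 68 mm outer and 60 mm inner diameter, 80 mm high, inner floor 5 mm above the bench, foot flange 84 mm wide and 5 mm high. Origin: centre of its underside; z up.
- brush: Long bottle brush standing upright and loose in its canister, 210 mm long, about 0.09 kg, round all along. Origin: centre of the flat lower end of the bristle head; z runs up along the brush. Stiff bristle head 42 to 44 mm diameter from 0 to 50 mm, thin wire from 50 to 120 mm, round wooden handle 18 mm diameter from 120 to 210 mm. The canister leaves it a few mm of play.
- brush_grip (a point): Point on the brush's axis in its handle, 170 mm above the lower end of the head: grip here, from above.
- pan1: Black round sample pan, 140 mm wide, 30 mm high: a bystander. Origin: centre of its underside.
- pan2: Second such black pan: a bystander.
- tape: Roll of yellow tape lying flat, 64 mm wide, 18 mm high: a bystander. Origin: centre of its underside.
Mind the look-alikes: they are no part of the job. Leave any brown or red look-alike of the jar1 alone.

How it is judged (in metres and radians):
On the way, in this order (a step that is already met when the one before it is completed fails the run):
1. the brush head is down at the bottom of the upright cylinder (z of brush in the frame of cylinder below 0.024 m and horizontal distance between brush and cylinder below 0.026 m and angle between cylinder's own z axis and vertical below 0.2 rad and angle between brush's own z axis and vertical below 0.35 rad), for 0.1 s.
2. the brush is drawn up to near the cylinder's rim (z of brush in the frame of cylinder above 0.065 m and horizontal distance between brush and cylinder below 0.026 m and angle between cylinder's own z axis and vertical below 0.2 rad), for 0.1 s.
3. the brush head is down at the bottom a second time (all of step 1), for 0.1 s.
4. the brush is drawn up to near the rim a second time (all of step 2), for 0.1 s.
5. the brush stands in its canister, let go (z of brush in the frame of stand below 0.015 m and horizontal distance between brush and stand below 0.016 m and contact force between the fingers and brush below 0.1 N), for 0.2 s.
6. all the tins stand in the long bay while the jars and the cylinder are still out of the tray (x of tin1 in the frame of tin_bay between -0.013 and 0.013 m and y of tin1 in the frame of tin_bay between -0.12 and 0.12 m and z of tin1 in the frame of tin_bay between -0.006 and 0.006 m and angle between each of tin1, tin2, tin3, tin4's own z axis and vertical below 0.1 rad and x of tin2 in the frame of tin_bay between -0.013 and 0.013 m and y of tin2 in the frame of tin_bay between -0.12 and 0.12 m and z of tin2 in the frame of tin_bay between -0.006 and 0.006 m and x of tin3 in the frame of tin_bay between -0.013 and 0.013 m and y of tin3 in the frame of tin_bay between -0.12 and 0.12 m and z of tin3 in the frame of tin_bay between -0.006 and 0.006 m and x of tin4 in the frame of tin_bay between -0.013 and 0.013 m and y of tin4 in the frame of tin_bay between -0.12 and 0.12 m and z of tin4 in the frame of tin_bay between -0.006 and 0.006 m and not (x of jar1 in the frame of tray between -0.085 and 0.085 m and y of jar1 in the frame of tray between -0.15 and 0.15 m and z of jar1 in the frame of tray below 0.03 m) and not (x of jar2 in the frame of tray between -0.085 and 0.085 m and y of jar2 in the frame of tray between -0.15 and 0.15 m and z of jar2 in the frame of tray below 0.03 m) and not (x of cylinder in the frame of tray between -0.085 and 0.085 m and y of cylinder in the frame of tray between -0.15 and 0.15 m and z of cylinder in the frame of tray below 0.03 m)), for 0.2 s.
7. all the jars stand in the larger short bay while the cylinder is still out of the tray (x of jar1 in the frame of jar_bay between -0.017 and 0.017 m and y of jar1 in the frame of jar_bay between -0.059 and 0.059 m and z of jar1 in the frame of jar_bay between -0.006 and 0.006 m and angle between each of jar1, jar2's own z axis and vertical below 0.1 rad and x of jar2 in the frame of jar_bay between -0.017 and 0.017 m and y of jar2 in the frame of jar_bay between -0.059 and 0.059 m and z of jar2 in the frame of jar_bay between -0.006 and 0.006 m and not (x of cylinder in the frame of tray between -0.085 and 0.085 m and y of cylinder in the frame of tray between -0.15 and 0.15 m and z of cylinder in the frame of tray below 0.03 m)), for 0.2 s.
8. the cylinder stands mouth up in the smaller short bay (x of cylinder in the frame of cylinder_bay between -0.012 and 0.012 m and y of cylinder in the frame of cylinder_bay between -0.032 and 0.032 m and z of cylinder in the frame of cylinder_bay between -0.006 and 0.006 m and angle between cylinder's own z axis and vertical below 0.1 rad), for 0.2 s.
At the end, for the whole second after the job is handed in: All tins stand on the floor of the long bay, all jars on that of the larger short bay, the cylinder, mouth up, on that of the smaller one (within 6 mm of the floor, tilt under 0.1 rad); the brush stands in its canister within 16 mm of its axis; all released and at rest (all of step 5 and all of step 8 and x of tin1 in the frame of tin_bay between -0.013 and 0.013 m and y of tin1 in the frame of tin_bay between -0.12 and 0.12 m and z of tin1 in the frame of tin_bay between -0.006 and 0.006 m and angle between each of tin1, tin2, tin3, tin4, jar1, jar2's own z axis and vertical below 0.1 rad and x of tin2 in the frame of tin_bay between -0.013 and 0.013 m and y of tin2 in the frame of tin_bay between -0.12 and 0.12 m and z of tin2 in the frame of tin_bay between -0.006 and 0.006 m and x of tin3 in the frame of tin_bay between -0.013 and 0.013 m and y of tin3 in the frame of tin_bay between -0.12 and 0.12 m and z of tin3 in the frame of tin_bay between -0.006 and 0.006 m and x of tin4 in the frame of tin_bay between -0.013 and 0.013 m and y of tin4 in the frame of tin_bay between -0.12 and 0.12 m and z of tin4 in the frame of tin_bay between -0.006 and 0.006 m and x of jar1 in the frame of jar_bay between -0.017 and 0.017 m and y of jar1 in the frame of jar_bay between -0.059 and 0.059 m and z of jar1 in the frame of jar_bay between -0.006 and 0.006 m and x of jar2 in the frame of jar_bay between -0.017 and 0.017 m and y of jar2 in the frame of jar_bay between -0.059 and 0.059 m and z of jar2 in the frame of jar_bay between -0.006 and 0.006 m and linear speed of each of tin1, tin2, tin3, tin4, jar1, jar2, cylinder, brush below 0.02 m/s); the robot touches nothing.
It fails at once if the cylinder is knocked over (tipped more than 0.7 rad) (angle between cylinder's own z axis and vertical above 0.7 rad).
It fails at once if a black pan is moved more than 30 mm (distance of pan1 from where it was at the start of the episode above 0.03 m).
It fails at once if a black pan is moved more than 30 mm (distance of pan2 from where it was at the start of the episode above 0.03 m).
It fails at once if the tape roll is moved more than 30 mm (distance of tape from where it was at the start of the episode above 0.03 m).
Of tin1, tin2, tin3, tin4 only 2 to 4 are there at a start; the rules pass over those that are not, and their reading is None.
Of jar1, jar2 only 1 to 2 are there at a start; the rules pass over those that are not, and their reading is None.
At some moment in a run one of tin1, tin2, tin3, tin4 may be knocked a few centimetres aside while the robot is not near it.
It also fails if it takes over 210 s, if anything falls off the work surface, if the arm or the gripper's body presses on something with over 40 N, if the wrist force passes 120 N, or if a joint passes its speed limit or range.

## Working session

There is one attempt and no reset: what is moved stays moved. The work goes in short steps, Python scripts to look and compute and a tool call to move; the robot and the scene stay as the last step left them, time stands still between calls to the robot, and variables do not carry over. Pictures are saved under pics/ and viewed, at most 14 in all, crops included, and the job is handed in when it is done.

Besides the shell and the picture viewer there is one more tool, called after "Request:" as name(argument=value, ...), one argument or row to a line, values as JSON. play_rows: Moves the arm, as the interface text tells. Shifts and turns lie within -1 to 1; 1 stands for 800 mm of shift or 10 degrees of turn. Its arguments: {"type":"object","properties":{"delta_rot":{"type":"array"},"dp":{"type":"array"},"claw":{"type":"array"},"force":{"type":"number"}},"required":["delta_rot","dp","claw"]}

```bash
ls; mkdir -p pics; cat > h.py <<'E'
import numpy as np, cv2
from workcell import readout, capture, order, find_in, masks_of, manip
def ray(c,uv):
    x=(uv[0]-c['cx'])/c['fx']; y=(uv[1]-c['cy'])/c['fy']
    if c.get('fish'):
        r=np.hypot(x,y); s=np.sinc(r/np.pi); d=np.array([x*s,y*s,np.cos(r)])
    else: d=np.array([x,y,1.])
    return np.array(c['rotation'])@d
def at_z(c,uv,z):
    d=ray(c,uv); o=np.array(c['xyz']); return o+d*(z-o[2])/d[2]
def tri(obs):
    A=np.zeros((3,3)); b=np.zeros(3)
    for c,uv in obs:
        d=ray(c,uv); d/=np.linalg.norm(d); P=np.eye(3)-np.outer(d,d); A+=P; b+=P@np.array(c['xyz'])
    return np.linalg.solve(A,b)
def cap(n):
    c=capture(n); c['fish']=(n=='wrist'); return c
def save(c,f): cv2.imwrite('pics/'+f,c['pixels'][:,:,::-1])
E
python3 - <<'E'
from h import *
for n in ['scene','top']:
    c=cap(n); save(c,n+'0.png'); print(n,c['fx'],c['fy'],c['cx'],c['cy'],np.round(c['xyz'],3),np.round(c['rotation'],3).tolist())
    for l in ['tray','tin1','jar1','cylinder','cylinder_mouth','stand','brush','pan1','tape']:
        print(l,[(np.round(d['uv']).astype(int).tolist(),round(d['score'],2),np.round(at_z(c,d['uv'],0.04),3)[:2].tolist()) for d in find_in(l,n)])
print(manip,readout.get_state())
E
```

```text
pics
scene 562.9269234819747 562.9269234819747 315.15392570360046 249.47994744744707 [ 1.199 -0.442  0.784] [-131.231, 0.314, 54.486]Traceback (most recent call last):
  File "<stdin>", line 5, in <module>
  File "h.py", line 10, in at_z
    d=ray(c,uv); o=np.array(c['xyz']); return o+d*(z-o[2])/d[2]
                                                           ~^^^
IndexError: invalid index to scalar variable.
```

```bash
sed -i "s/c\['fish'\]=(n=='wrist'); return c/c['fish']=(n=='wrist'); c['rotation']=R.from_euler('xyz',c['rotation'],degrees=True).as_matrix(); return c/; 1a from scipy.spatial.transform import Rotation as R" h.py
python3 - <<'E'
from h import *
for n in ['scene','top']:
    c=cap(n); save(c,n+'0.png'); print(n,c['fx'],c['cx'],c['cy'],np.round(c['xyz'],3),np.round(c['rotation'],3).tolist())
    for l in ['tray','tin1','jar1','cylinder','cylinder_mouth','stand','brush','pan1','tape']:
        print(l,[(np.round(d['uv']).astype(int).tolist(),round(d['score'],2),np.round(at_z(c,d['uv'],0.04),3)[:2].tolist()) for d in find_in(l,n)])
print(manip,readout.get_state())
E
```

```text
scene 562.9269234819747 315.15392570360046 249.47994744744707 [ 1.199 -0.442  0.784] [[0.581, 0.534, -0.614], [0.814, -0.386, 0.434], [-0.005, -0.752, -0.659]]
tray [([178, 335], 0.93, [0.549, -0.271])]
tin1 [([322, 264], 0.96, [0.547, 0.034]), ([408, 272], 0.85, [0.662, 0.154]), ([356, 296], 0.84, [0.654, 0.033])]
jar1 [([373, 233], 0.87, [0.532, 0.176]), ([368, 176], 0.87, [0.364, 0.304]), ([289, 233], 0.85, [0.432, 0.034]), ([311, 189], 0.72, [0.329, 0.163]), ([336, 210], 0.57, [0.428, 0.16])]
cylinder [([412, 182], 0.86, [0.444, 0.367])]
cylinder_mouth [([411, 185], 0.85, [0.452, 0.358]), ([411, 268], 0.32, [0.66, 0.166])]
stand [([451, 218], 0.84, [0.592, 0.343])]
brush [([462, 166], 0.69, [0.464, 0.512])]
pan1 [([378, 358], 0.86, [0.787, -0.026]), ([436, 319], 0.84, [0.78, 0.113])]
tape []
top 529.5590750545157 320.57404078137046 236.80570058887187 [0.434 0.013 1.103] [[0.014, -0.992, 0.122], [-1.0, -0.015, -0.005], [0.007, -0.122, -0.993]]
tray [([447, 266], 0.69, [0.51, -0.248])]
tin1 [([303, 201], 0.95, [0.638, 0.044]), ([304, 248], 0.83, [0.542, 0.04]), ([243, 199], 0.71, [
[... 703 characters left out ...]
t 0x7f6a2fc841a0> {'t': 1.1, 'joint_positions': array([ 6.46631125e+01,  2.02262917e+01,  9.35882535e+01, -2.26726617e-03,
        6.61893563e+01, -1.36781106e-01]), 'qvel': array([ 0.0409327 ,  0.05822811, -0.01929244,  0.07220405, -0.03262213,
        0.02201918]), 'tau': array([ 2.05671909e-03, -5.93771625e+01, -3.34565663e+01,  6.97258674e-02,
        1.56784983e-02,  3.26279761e-06]), 'position': array([0.2661086 , 0.56549506, 0.21456342]), 'ee_rot': array([-1.79996094e+02,  2.06490498e-03,  1.54800809e+02]), 'wrist_force': array([-0.03191746,  0.84667025,  0.02581457]), 'ft_torque': array([-0.0316234 ,  0.03383239, -0.01634912]), 'gripper_force': 0.0, 'grip_width': 0.09203103924616637}
```

View pics/scene0.png

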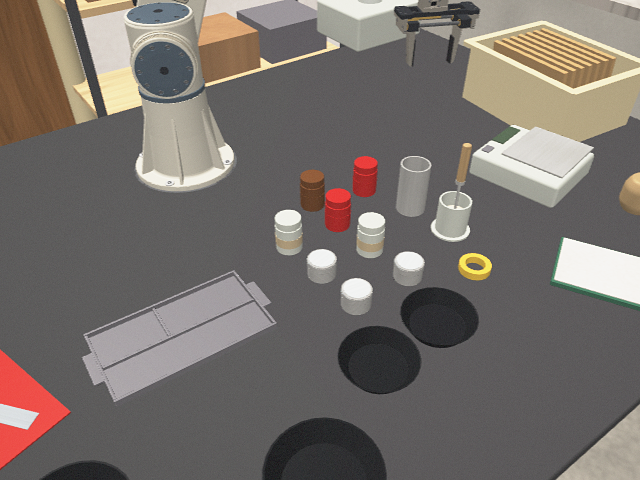

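View pics/top0.png

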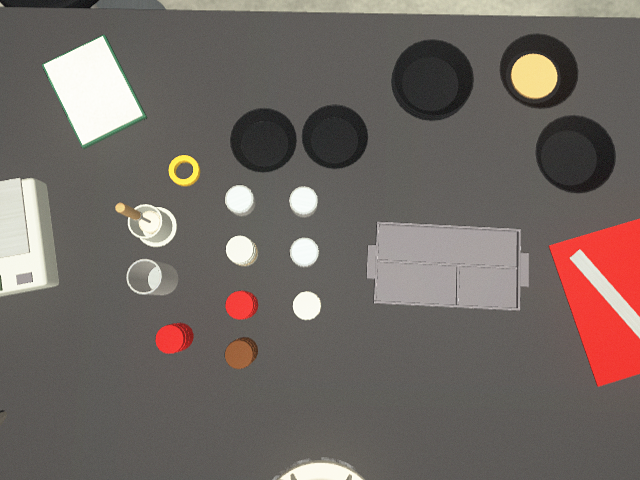

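```bash
cat >> h.py <<'E'
from scipy.optimize import least_squares
def proj(c,P):
    q=(np.atleast_2d(P)-np.array(c['xyz']))@np.array(c['rotation'])
    if c.get('fish'):
        r=np.hypot(q[:,0],q[:,1]); k=np.arctan2(r,q[:,2])/np.maximum(r,1e-9)
        return np.c_[c['cx']+c['fx']*q[:,0]*k,c['cy']+c['fy']*q[:,1]*k]
    return np.c_[c['cx']+c['fx']*q[:,0]/q[:,2],c['cy']+c['fy']*q[:,1]/q[:,2]]
A_=np.linspace(0,2*np.pi,73)
def box(p): return np.r_[p.min(0),p.max(0)]
def mbox(m):
    n,l,s,_=cv2.connectedComponentsWithStats(m.astype(np.uint8)); i=1+s[1:,4].argmax()
    x,y,w,h=s[i,:4]; return np.array([x-.5,y-.5,x+w-.5,y+h-.5])
def cyl(x,y,z,r,h): return np.concatenate([np.c_[x+r*np.cos(A_),y+r*np.sin(A_),0*A_+zz] for zz in (z,z+h)])
def fit(obs,r,h,x0,fixz=None):
    f=lambda p:np.concatenate([box(proj(c,cyl(p[0],p[1],p[2] if fixz is None else fixz,r,h)))-mbox(m) for c,m in obs])
    s=least_squares(f,[*x0,0.] if fixz is None else x0,loss='soft_l1'); return s.x,np.sqrt((f(s.x)**2).mean())
E
python3 - <<'E'
from h import *
C={n:cap(n) for n in ['scene','top']}
dims={'tin1':(.0293,.042),'jar1':(.028,.08),'cylinder':(.033,.12),'pan1':(.07,.03),'tape':(.032,.018)}
for l,(r,h) in dims.items():
    M={n:[(d['score'],d['region'],at_z(C[n],d['uv'],h/2)) for d in masks_of(l,n)] for n in C}
    for s,m,p in M['top']:
        best=min(M['scene'],key=lambda q:np.hypot(*(q[2]-p)[:2]),default=None)
        if best is None or np.hypot(*(best[2]-p)[:2])>.05: print(l,'top only',p,s,fit([(C['top'],m)],r,h,p[:2],0.)); continue
        x,e=fit([(C['top'],m),(C['scene'],best[1])],r,h,p[:2])
        col=C['top']['pixels'][m].mean(0).astype(int)
        print(l,np.round(x,4),round(e,2),col, round(s,2), 'fixz',np.round(fit([(C['top'],m),(C['scene'],best[1])],r,h,p[:2],0.)[0],4))
for n in C:
    for l in ['stand','brush']:
        for d in masks_of(l,n)[:1]:
            print(n,l,mbox(d['region']),d['uv']); np.save(f'{n}_{l}.npy',d['region'])
    t=masks_of('tray',n)[0]['region']; np.save(f'{n}_tray.npy',t); print(n,'tray',mbox(t),cv2.minAreaRect(np.argwhere(t)[:,::-1].astype(np.float32)))
c=C['top']; s=C['scene']
a=cv2.resize(c['pixels'][190:320,355:545],None,fx=4,fy=4,interpolation=cv2.INTER_CUBIC); cv2.imwrite('pics/tray.png',a[:,:,::-1])
b1=cv2.resize(c['pixels'][190:300,105:185],None,fx=4,fy=4,interpolation=cv2.INTER_CUBIC)
b2=cv2.resize(s['pixels'][135:245,395:475],None,fx=4,fy=4,interpolation=cv2.INTER_CUBIC); cv2.imwrite('pics/brush.png',np.hstack([b1,b2])[:,:,::-1])
E
```

```text
tin1 [0.6409 0.0454 0.0016] 0.64 [227 230 225] 0.85 fixz [0.6408 0.0456]
tin1 [0.5366 0.041  0.0014] 0.24 [233 236 233] 0.83 fixz [0.5363 0.0413]
tin1 [0.6425 0.1762 0.002 ] 0.42 [228 232 226] 0.71 fixz [0.6422 0.1769]
tin1 [ 0.5486 -0.3227  0.1473] 70.94 [165 158 158] 0.51 fixz [ 0.5685 -0.3801]
jar1 [0.3624 0.2935 0.0013] 0.46 [211  54  50] 0.9 fixz [0.362 0.294]
jar1 [0.5337 0.1668 0.0011] 0.33 [229 228 215] 0.66 fixz [0.5334 0.1672]
jar1 [ 4.279e-01  3.370e-02 -3.000e-04] 0.94 [248 248 239] 0.65 fixz [0.428  0.0336]
jar1 top only [0.47001851 0.34197902 0.04      ] 0.6 (array([0.48123881, 0.35001156]), np.float64(5.506071017801145))
jar1 top only [0.43162478 0.16677209 0.04      ] 0.57 (array([0.42686687, 0.16262933]), np.float64(1.145740050138693))
cylinder [ 0.4761  0.336  -0.001 ] 0.43 [153 151 143] 0.56 fixz [0.4763 0.3356]
cylinder top only [ 0.51199168 -0.24624372  0.06      ] 0.43 (array([ 0.55354308, -0.34488815]), np.float64(58.52189237980259))
pan1 [ 0.7797 -0.018   0.0031] 3.56 [40 41 41] 0.89 fixz [ 0.7798 -0.0178]
pan1 [0.7713 0.1318 0.0042] 2.68 [41 41 41] 0.75 fixz [0.7704 0.1332]
pan1 top only [0.47639364 0.34857018 0.015     ] 0.73 (array([0.50455656, 0.33958592]), np.float64(16.761938554621885))
tape [ 0.7062  0.2991 -0.0009] 0.78 [242 222  78] 0.93 fixz [0.7061 0.2988]
tape top only [0.47212087 0.3497718  0.009     ] 0.59 (array([0.47956607, 0.36086223]), np.float64(6.704952336764892))
scene stand [430.5 191.5 471.5 241.5] [452.9, 221.0]
scene brush [449.5 142.5 470.5 208.5] [462.4, 165.7]
scene tray [ 82.5 269.5 277.5 406.5] ((177.24110412597656, 333.14227294921875), (79.71434783935547, 195.01600646972656), 64.23067474365234)
top stand [127.5 203.5 175.5 246.5] [156.0, 227.0]
top brush [114.5 202.5 159.5 233.5] [143.4, 214.2]
top tray [366.5 221.5 528.5 309.5] ((447.5592956542969, 265.36395263671875), (162.60491943359375, 81.68888092041016), 2.9866368770599365)
```

View pics/tray.png

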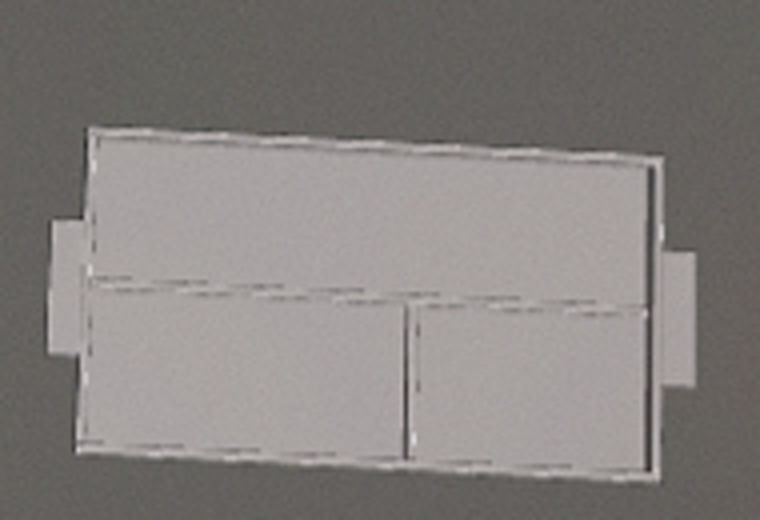

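View pics/brush.png

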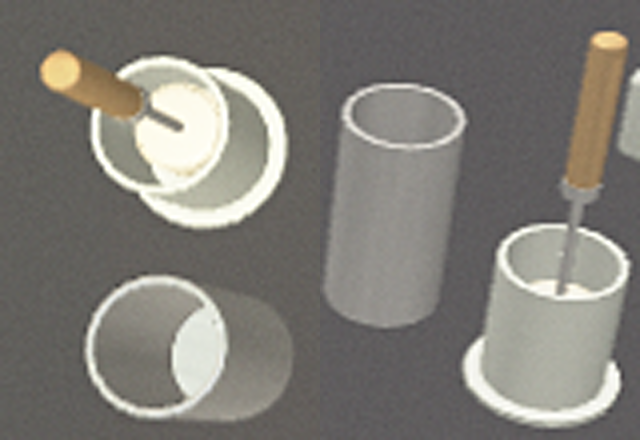

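```bash
python3 - <<'E'
from h import *
C={n:cap(n) for n in ['scene','top']}
T=lambda U,V:((U+.5)/4-.5,(V+.5)/4-.5)
off=lambda p,a:(p[0]+a[0],p[1]+a[1])
tp=lambda U,V:off(T(U,V),(105,190)); sc=lambda U,V:off(T(U-320,V),(395,135))
q=[at_z(C['top'],off(T(*p),(355,190)),.014) for p in [(89,128),(663,157),(658,481),(78,453)]]
print(np.round(q,4))
loc=np.array([[84.5,150],[84.5,-150],[-84.5,-150],[-84.5,150]])/1000
f=lambda p:(loc@np.array([[np.cos(p[2]),np.sin(p[2])],[-np.sin(p[2]),np.cos(p[2])]])+p[:2]-np.array(q)[:,:2]).ravel()
s=least_squares(f,[.5,-.25,0]); print('tray',s.x,np.round(f(s.x),4))
def g(p):
    P=np.r_[cyl(p[0],p[1],0.075,.034,.005),cyl(p[0],p[1],0,.042,.005)]
    return np.r_[box(proj(C['top'],P))-[127.5,203.5,176.5,246.5],box(proj(C['scene'],P))-[430.5,190.5,471.5,241.5]]
s=least_squares(g,[.58,.34],loss='soft_l1'); print('stand',s.x,np.round(g(s.x),1))
print('rim tri',tri([(C['top'],tp(160,126)),(C['scene'],sc(565,262))]))
a=tri([(C['top'],tp(61,71)),(C['scene'],sc(609,40))]); b=tri([(C['top'],tp(136,103)),(C['scene'],sc(583,187))])
print('brush top',a,'low handle',b, 'len',np.linalg.norm(a-b))
d=(a-b)/np.linalg.norm(a-b); print('grip',a-d*.04,'base',a-d*.21,d)
print('cylmouth',tri([(C['top'],tp(156,347)),(C['scene'],sc(403,117))]))
print(readout.get_state()['t'])
E
```

```text
[[ 0.6014 -0.1091  0.014 ]
 [ 0.5906 -0.4081  0.014 ]
 [ 0.4234 -0.4002  0.014 ]
 [ 0.4335 -0.1037  0.014 ]]
tray [ 0.5122299  -0.25523574 -0.03603166] [ 0.0007  0.0007  0.0006 -0.0001 -0.0011 -0.0019 -0.0003  0.0014]
stand [0.58643351 0.35228977] [-0.7 -0.1  0.1 -0.2 -0.7  0.  -0.1  0.3]
rim tri [0.58652456 0.3532115  0.07864165]
brush top [0.58905421 0.35106629 0.21442781] low handle [0.59037526 0.34907571 0.12955063] len 0.0849107953787046
grip [0.58967654 0.35012856 0.17444365] base [0.59232141 0.34614321 0.00451095] [-0.01555809  0.02344324  0.9996041 ]
cylmouth [0.47657968 0.33554275 0.11834877]
2.1
```

Request:
play_rows(
  delta_rot=[
    [0,0,-0.773],
    [0,0,-0.773],
    [0,0,-0.774],
    [0,0,0],
    [0,0,0],
    [0,0,0],
    [0,0,0],
    [0,0,0],
    [0,0,0],
    [0,0,0],
  ],
  dp=[
    [0,0,-0.025],
    [0,0,-0.025],
    [0,0,-0.025],
    [-0.059,-0.036,0],
    [-0.059,-0.036,0],
    [-0.059,-0.036,0],
    [-0.059,-0.036,0],
    [-0.059,-0.036,0],
    [-0.059,-0.036,0],
    [-0.059,-0.036,0],
  ],
  claw=[60,60,60,60,60,60,60,60,60,60],
  force=20,
)

```text
t: 3.35
position: [0.5907, 0.3514, 0.2747]
ee_rot: [180.0, 0.0, 178.0]
wrist_force: [-0.1, 1.0, -0.2]
grip_width: 0.0597
gripper_force: 0.0
```

```bash
cat >> h.py <<'E'
def to(x,y,z,yaw=178.):
    s=readout.get_state(); Rm=R.from_euler('xyz',s['ee_rot'],degrees=True)
    d=Rm.inv().apply(np.array([x,y,z])-s['position']); w=(Rm.inv()*R.from_euler('xyz',[180,0,yaw],degrees=True)).as_rotvec(degrees=True)
    print('t',round(s['t'],1),'pos',np.round(s['position'],4),'dp units',np.round(d/.8,4),'rot units',np.round(w/10,3),'rows>=',int(np.ceil(np.linalg.norm(d)/.058)))
E
python3 - <<'E'
from h import *
to(.590,.350,.155)
c=cap('wrist'); save(c,'w1.png')
E
```

```text
t 3.4 pos [0.5907 0.3514 0.2747] dp units [ 0.0008 -0.0018  0.1496] rot units [ 0.001  0.001 -0.   ] rows>= 3
```

View pics/w1.png

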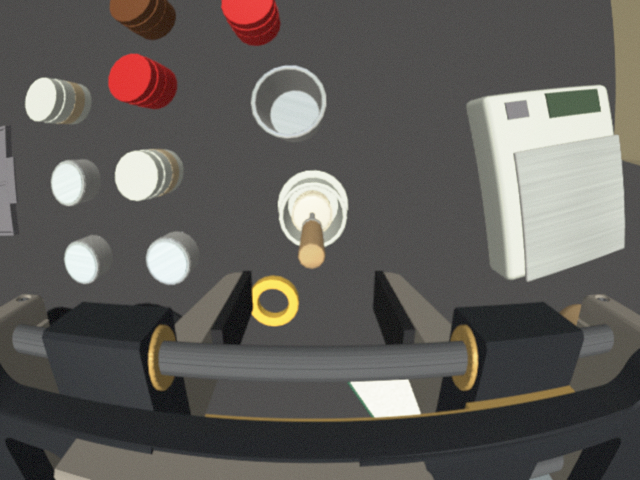

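The wrist view shows the brush handle end at about (312, 256), centred between the fingers (250 and 375). I'm descending and gripping.

Request:
play_rows(
  delta_rot=[
    [0,0,0],
    [0,0,0],
    [0,0,0],
    [0,0,0],
    [0,0,0],
    [0,0,0],
    [0,0,0],
    [0,0,0],
    [0,0,0],
    [0,0,0],
  ],
  dp=[
    [0.001,-0.002,0.05],
    [0,0,0.05],
    [0,0,0.05],
    [0,0,0],
    [0,0,0],
    [0,0,0],
    [0,0,0],
    [0,0,0],
    [0,0,0],
    [0,0,0],
  ],
  claw=[60,60,60,60,10,10,10,10,10,10],
  force=20,
)

```text
t: 4.65
position: [0.5887, 0.351, 0.1551]
ee_rot: [180.0, 0.0, 178.0]
wrist_force: [-0.9, -0.1, 4.6]
grip_width: 0.0175
gripper_force: 20.0
```

Request:
play_rows(
  delta_rot=[
    [0,0,0],
    [0,0,0],
    [0,0,0],
    [0,0,0],
    [0,0,0],
    [0,0,0],
    [0,0,0],
    [0,0,0],
    [0,0,0],
    [0,0,0],
  ],
  dp=[
    [0,0,-0.04],
    [0,0,-0.05],
    [0,0,-0.05],
    [0,0,-0.05],
    [0.035,-0.006,0],
    [0.035,-0.006,0],
    [0.035,-0.006,0],
    [0.035,-0.006,0],
    [0,0,0],
    [0,0,0],
  ],
  claw=[10,10,10,10,10,10,10,10,10,10],
)

```text
t: 5.9
position: [0.4764, 0.3359, 0.3066]
ee_rot: [180.0, 0.0, 178.0]
wrist_force: [0.0, 0.2, -0.8]
grip_width: 0.0178
gripper_force: 20.0
```

```bash
python3 - <<'E'
from h import *
to(.4763,.3356,.155)
s=cap('scene'); t=cap('top')
a=lambda im:cv2.resize(im,None,fx=3,fy=3,interpolation=cv2.INTER_CUBIC)
cv2.imwrite('pics/b2.png',np.hstack([a(s['pixels'][60:230,350:470]),a(t['pixels'][190:360,70:190])])[:,:,::-1])
for n in ['scene','top']:
    for d in masks_of('brush',n)[:1]: print(n,mbox(d['region']),d['score'],d['uv'])
E
```

```text
t 5.9 pos [0.4764 0.3359 0.3066] dp units [ 0.0002 -0.0004  0.1896] rot units [0.001 0.003 0.001] rows>= 3
scene [408.5  50.5 435.5 152.5] 0.87 [423.8, 127.0]
top [139.5 266.5 146.5 284.5] 0.52 [144.0, 277.1]
```

View pics/b2.png

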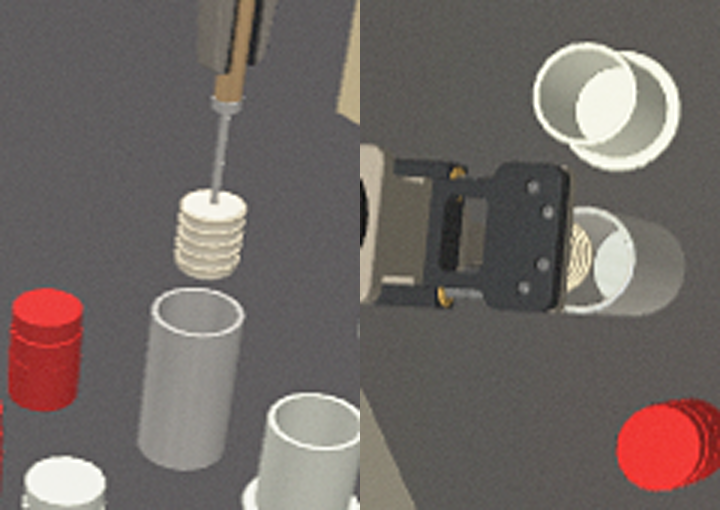

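```bash
python3 - <<'E'
from h import *
s=cap('scene'); t=cap('top')
tip=lambda p,zb:cyl(p[0],p[1],zb,.0215,.05)
for zb in (.15,.153,.156):
    f=lambda p:(box(proj(s,tip(p,zb)))-[408.5,0,432,152.5])[[0,2,3]]
    r=least_squares(f,[.476,.336]); print(zb,r.x,f(r.x),box(proj(t,tip(r.x,zb))))
E
```

```text
0.15 [0.46689278 0.35037113] [ 0.13937129 -0.13490269  0.0080221 ] [105.92701682 266.79641792 141.04410339 292.68656266]
0.153 [0.47026141 0.34668787] [ 0.08338968 -0.0807035   0.00482229] [107.53285233 264.72928543 142.65916085 290.78660117]
0.156 [0.47362993 0.34300467] [ 0.02686682 -0.02599732  0.00156096] [109.14780949 262.65046651 144.28290422 288.8764104 ]
```

```bash
python3 - <<'E'
from h import *
w=cap('wrist'); save(w,'w3.png'); print(w['xyz'],np.round(w['rotation'],2).tolist())
for d in masks_of('brush','wrist')[:1]: print(mbox(d['region']),d['score'])
for d in masks_of('cylinder','wrist')[:1]: print(mbox(d['region']),d['score']); print(fit([(w,d['region'])],.033,.12,[.476,.336],0.))
P=cyl(.4764,.3359,.1565,.0215,.05); print(box(proj(w,P)))
print(box(proj(w,cyl(.4763,.3356,0,.033,.12))))
E
```

```text
[0.40946384 0.33865879 0.47545151] [[0.03, 0.97, 0.24], [1.0, -0.03, -0.01], [0.0, 0.24, -0.97]]
[282.5 206.5 342.5 345.5] 0.9
[277.5 179.5 344.5 236.5] 0.84
(array([0.46001529, 0.33541667]), np.float64(6.907687107027767))
[283.18406172 204.65098815 340.71613631 270.10206109]
[277.95141542 178.4548888  345.60027042 253.7913827 ]
```

View pics/w3.png

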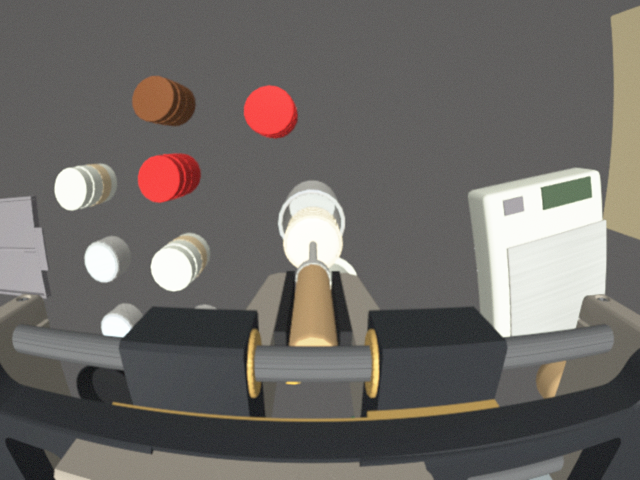

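The head sits at columns 282–342 in the wrist view and the cylinder mouth at 278–345, so they are concentric to within 1–2 mm. Next is the first stroke.

Request:
play_rows(
  delta_rot=[
    [0,0,0],
    [0,0,0],
    [0,0,0],
    [0,0,0],
    [0,0,0],
    [0,0,0],
    [0,0,0],
    [0,0,0],
    [0,0,0],
    [0,0,0],
  ],
  dp=[
    [0.001,0,0.045],
    [0,0,0.045],
    [0,0,0.045],
    [0,0,0.045],
    [0,0,0],
    [0,0,0],
    [0,0,0],
    [0,0,-0.045],
    [0,0,-0.045],
    [0,0,0],
  ],
  claw=[10,10,10,10,10,10,10,10,10,10],
)

```text
t: 7.6
position: [0.4769, 0.337, 0.2388]
ee_rot: [179.7, 0.3, 178.0]
wrist_force: [0.2, -0.2, -1.3]
grip_width: 0.0178
gripper_force: 20.0
```

Request:
play_rows(
  delta_rot=[
    [0,0,0],
    [0,0,0],
    [0,0,0],
    [0,0,0],
    [0,0,0],
    [0,0,0],
    [0,0,0],
    [0,0,0],
    [0,0,0],
    [0,0,0],
  ],
  dp=[
    [0,0,0],
    [0,0,0],
    [0,0,0.045],
    [0,0,0.045],
    [0,0,0],
    [0,0,0],
    [0,0,0],
    [0,0,0],
    [0,0,0],
    [0,0,0],
  ],
  claw=[10,10,10,10,10,10,10,10,10,10],
)

```text
t: 8.85
position: [0.4751, 0.3357, 0.1628]
ee_rot: [180.0, 0.0, 178.0]
wrist_force: [0.1, -0.2, -0.2]
grip_width: 0.0177
gripper_force: 20.0
```

```bash
python3 - <<'E'
from h import *
s=cap('scene'); t=cap('top'); print(readout.get_state()['position'],readout.get_state()['wrist_force'])
a=lambda im:cv2.resize(im,None,fx=3,fy=3,interpolation=cv2.INTER_CUBIC)
cv2.imwrite('pics/b3.png',np.hstack([a(s['pixels'][60:250,350:480]),a(t['pixels'][190:380,70:200])])[:,:,::-1])
E
```

```text
[0.47500418 0.3357051  0.16263918] [-1.00284648 -0.56269459 -0.88846756]
```

View pics/b3.png

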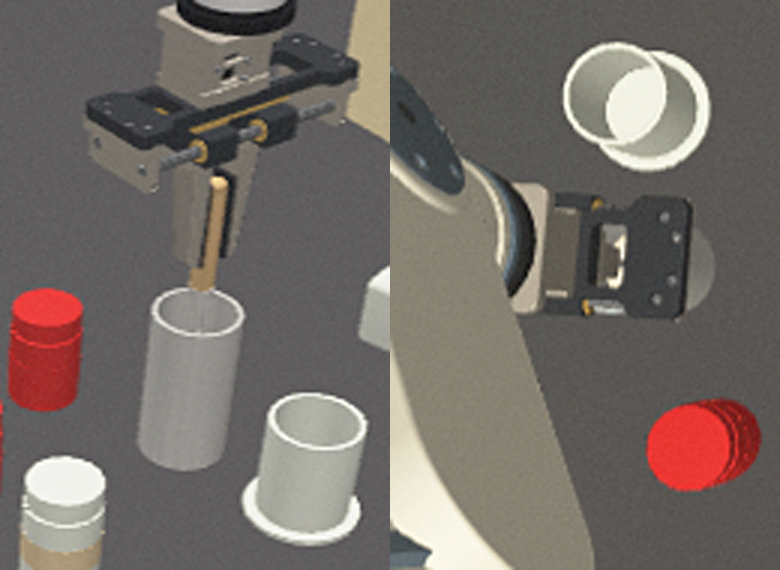

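The brush is at the bottom of the cylinder: the handle starts just above the rim, so its base is about 12 mm up. The cylinder hasn't moved.

Request:
play_rows(
  delta_rot=[
    [0,0,0],
    [0,0,0],
    [0,0,0],
    [0,0,0],
    [0,0,0],
    [0,0,0],
    [0,0,0],
  ],
  dp=[
    [0,0,-0.045],
    [0,0,-0.045],
    [0,0,0],
    [0,0,0],
    [0,0,0],
    [0,0,-0.05],
    [0,0,-0.04],
  ],
  claw=[10,10,10,10,10,10,10],
)

```text
t: 9.82
position: [0.4747, 0.3355, 0.3064]
ee_rot: [-179.9, -0.1, 178.0]
wrist_force: [0.5, 0.4, -0.5]
grip_width: 0.0175
gripper_force: 20.0
```

Request:
play_rows(
  delta_rot=[
    [0,0,0],
    [0,0,0],
    [0,0,0],
    [0,0,0],
    [0,0,0],
    [0,0,0],
  ],
  dp=[
    [-0.034,0.006,0],
    [-0.034,0.006,0],
    [-0.034,0.006,0],
    [-0.034,0.006,0],
    [0,0,0],
    [0,0,0],
  ],
  claw=[10,10,10,10,10,10],
)

```text
t: 10.58
position: [0.5835, 0.3508, 0.3054]
ee_rot: [-179.9, -0.1, 178.0]
wrist_force: [-0.0, 0.4, -1.0]
grip_width: 0.0176
gripper_force: 20.0
```

```bash
python3 - <<'E'
from h import *
to(.585,.3525,.159)
w=cap('wrist')
for l in ['brush','stand']:
  for d in masks_of(l,'wrist')[:1]: print(l,mbox(d['region']),d['score'])
z=readout.get_state()['position'][2]-.15
print(box(proj(w,cyl(.5868,.3525,z,.0215,.05))),box(proj(w,np.r_[cyl(.5865,.3527,.075,.034,.005),cyl(.5865,.3527,0,.042,.005)])))
E
```

```text
t 10.6 pos [0.5835 0.3508 0.3054] dp units [-0.0021  0.0024  0.183 ] rot units [-0.006 -0.011 -0.   ] rows>= 3
brush [283.5 207.5 342.5 345.5] 0.84
stand [280.5 174.5 346.5 229.5] 0.79
[285.34330122 208.57834437 342.90008361 274.51692091] [280.90872132 174.10184679 346.55693812 247.86338136]
```

Request:
play_rows(
  delta_rot=[
    [0,0,0],
    [0,0,0],
    [0,0,0],
    [0,0,0],
    [0,0,0],
    [0,0,0],
    [0,0,0],
    [0,0,0],
    [0,0,0],
    [0,0,0],
  ],
  dp=[
    [-0.002,0.002,0],
    [0,0,0.047],
    [0,0,0.047],
    [0,0,0.047],
    [0,0,0.045],
    [0,0,0],
    [0,0,0],
    [0,0,0],
    [0,0,0],
    [0,0,0],
  ],
  claw=[10,10,10,10,10,10,10,50,50,50],
)

```text
t: 11.98
position: [0.5863, 0.3527, 0.1584]
ee_rot: [180.0, 0.0, 178.0]
wrist_force: [-0.0, 0.5, 0.1]
grip_width: 0.0455
gripper_force: 0.0
```

Request:
play_rows(
  delta_rot=[
    [0,0,0],
    [0,0,0],
    [0,0,0],
    [0,0,0],
    [0,0,0],
    [0,0,0],
    [0,0,0],
  ],
  dp=[
    [0,0,0],
    [0,0,-0.02],
    [0,0,-0.05],
    [0,0,-0.05],
    [0,0,-0.05],
    [0,0,0],
    [0,0,0],
  ],
  claw=[50,50,50,50,50,75,75],
)

```text
t: 12.85
position: [0.5858, 0.3525, 0.2939]
ee_rot: [-180.0, -0.0, 178.0]
wrist_force: [-0.3, -0.4, -0.5]
grip_width: 0.0676
gripper_force: 0.0
```

```bash
cat > see.py <<'E'
from h import *
C={n:cap(n) for n in ['scene','top']}
dims={'tin1':(.0293,.042),'jar1':(.028,.08),'cylinder':(.033,.12)}
for l,(r,h) in dims.items():
    M={n:[(d['score'],d['region'],at_z(C[n],d['uv'],h/2)) for d in masks_of(l,n)] for n in C}
    for s,m,p in M['top']:
        b=min(M['scene'],key=lambda q:np.hypot(*(q[2]-p)[:2]),default=None)
        if b is None or np.hypot(*(b[2]-p)[:2])>.05: continue
        x,e=fit([(C['top'],m),(C['scene'],b[1])],r,h,p[:2],0.)
        u,_=fit([(C['top'],m),(C['scene'],b[1])],r,h,p[:2])
        T=np.array([.5122,-.2552]); q=R.from_rotvec([0,0,.036]).apply([*(x-T),0])[:2]
        print(l,np.round(x,4),'z',round(u[2],4),'err',round(e,2),C['top']['pixels'][m].mean(0).astype(int),'tray frame',np.round(q,4))
E
python3 - <<'E'
exec(open('see.py').read())
for n in C:
    for d in masks_of('brush',n)[:1]: print(n,mbox(d['region']))
to(.641,.0455,.25)
E
```

```text
tin1 [0.641  0.0455] z 0.0007 err 0.44 [222 227 221] tray frame [0.1179 0.3051]
tin1 [0.5354 0.0409] z 0.0007 err 0.36 [232 237 233] tray frame [0.0125 0.2968]
jar1 [0.4275 0.1635] z -0.0014 err 0.71 [224  58  53] tray frame [-0.0997  0.4153]
jar1 [0.3346 0.1597] z 0.0013 err 0.73 [134  86  54] tray frame [-0.1924  0.4082]
jar1 [0.5349 0.166 ] z -0.0007 err 0.48 [227 226 212] tray frame [0.0075 0.4218]
jar1 [0.3614 0.2937] z 0.001 err 0.86 [210  51  47] tray frame [-0.1705  0.5431]
jar1 [0.4279 0.0347] z 0.0012 err 0.69 [243 243 231] tray frame [-0.0947  0.2867]
cylinder [0.4773 0.336 ] z -0.0007 err 0.35 [147 146 137] tray frame [-0.0561  0.5895]
scene [448.5 141.5 472.5 208.5]
top [117.5 209.5 160.5 234.5]
t 13.3 pos [0.586  0.3526 0.2935] dp units [-0.0821 -0.3812  0.0544] rot units [-0.001 -0.002  0.   ] rows>= 6
```

The brush is back in its canister; its silhouette matches the start. Next are the tins, starting with the one at (0.641, 0.0455).

Request:
play_rows(
  delta_rot=[
    [0,0,0],
    [0,0,0],
    [0,0,0],
    [0,0,0],
    [0,0,0],
    [0,0,0],
    [0,0,0],
    [0,0,0],
    [0,0,0],
    [0,0,0],
  ],
  dp=[
    [-0.012,-0.0545,0],
    [-0.012,-0.0545,0],
    [-0.012,-0.0545,0],
    [-0.012,-0.0545,0],
    [-0.012,-0.0545,0],
    [-0.012,-0.0545,0],
    [-0.01,-0.0545,0],
    [0,0,0.07],
    [0,0,0.07],
    [0,0,0.07],
  ],
  claw=[78,78,78,78,78,78,78,78,78,78],
)

```text
t: 14.6
position: [0.6411, 0.0451, 0.1245]
ee_rot: [180.0, 0.1, 178.0]
wrist_force: [0.4, 0.2, -0.8]
grip_width: 0.0782
gripper_force: 0.0
```

```bash
cat > wl.py <<'E'
from h import *
def wl(l,r,h,n=4):
    w=cap('wrist')
    for d in masks_of(l,'wrist')[:n]:
        p=at_z(w,d['uv'],h*.8); x,e=fit([(w,d['region'])],r,h,p[:2],0.); print(l,np.round(x,4),round(e,2),mbox(d['region']),round(d['score'],2),w['pixels'][d['region']].mean(0).astype(int))
E
python3 - <<'E'
from wl import *
to(.641,.0455,.009)
wl('tin1',.0293,.042)
E
```

```text
t 14.6 pos [0.6411 0.0451 0.1245] dp units [0.0003 0.0005 0.1444] rot units [ 0.001  0.006 -0.003] rows>= 2
tin1 [0.6416 0.1755] 1.18 [433.5 197.5 515.5 278.5] 0.82 [200 205 200]
tin1 [0.6409 0.0451] 0.53 [269.5 199.5 353.5 286.5] 0.68 [220 226 222]
tin1 [0.5363 0.0413] 0.58 [257.5  55.5 343.5 140.5] 0.63 [222 230 230]
```

Wrist view agrees with the fixed cameras to under 1 mm. I'm picking it up.

Request:
play_rows(
  delta_rot=[
    [0,0,0],
    [0,0,0],
    [0,0,0],
    [0,0,0],
    [0,0,0],
    [0,0,0],
    [0,0,0],
    [0,0,0],
    [0,0,0],
    [0,0,0],
  ],
  dp=[
    [0,0,0.06],
    [0,0,0.055],
    [0,0,0.029],
    [0,0,0],
    [0,0,0],
    [0,0,0],
    [0,0,0],
    [0,0,-0.04],
    [0,0,-0.05],
    [0,0,-0.05],
  ],
  claw=[78,78,78,78,45,45,45,45,45,45],
  force=15,
)

```text
t: 15.95
position: [0.6409, 0.0454, 0.1243]
ee_rot: [180.0, 0.0, 178.0]
wrist_force: [0.8, -0.6, -1.1]
grip_width: 0.058
gripper_force: 15.0
```

```bash
python3 -c "
from h import *
to(.5515,-.3467,.013)"
```

```text
t 15.9 pos [0.6409 0.0454 0.1243] dp units [ 0.0946 -0.4937  0.1391] rot units [0.    0.001 0.   ] rows>= 8
```

Request:
play_rows(
  delta_rot=[
    [0,0,0],
    [0,0,0],
    [0,0,0],
    [0,0,0],
    [0,0,0],
    [0,0,0],
    [0,0,0],
    [0,0,0],
    [0,0,0],
    [0,0,0],
  ],
  dp=[
    [0.012,-0.0617,0],
    [0.012,-0.0617,0],
    [0.012,-0.0617,0],
    [0.012,-0.0617,0],
    [0.012,-0.0617,0],
    [0.012,-0.0617,0],
    [0.012,-0.0617,0],
    [0.0106,-0.0617,0],
    [0,0,0.04],
    [0,0,0.04],
  ],
  claw=[45,45,45,45,45,45,45,45,45,45],
)

```text
t: 17.2
position: [0.5516, -0.3478, 0.0588]
ee_rot: [-180.0, 0.1, 177.9]
wrist_force: [-0.3, 0.5, -1.0]
grip_width: 0.0576
gripper_force: 15.0
```

```bash
python3 -c "
from h import *
to(.5515,-.3467,.013)
w=cap('wrist'); save(w,'w4.png')"
```

```text
t 17.2 pos [ 0.5516 -0.3478  0.0588] dp units [0.0002 0.0014 0.0573] rot units [-0.005  0.009 -0.009] rows>= 1
```

View pics/w4.png

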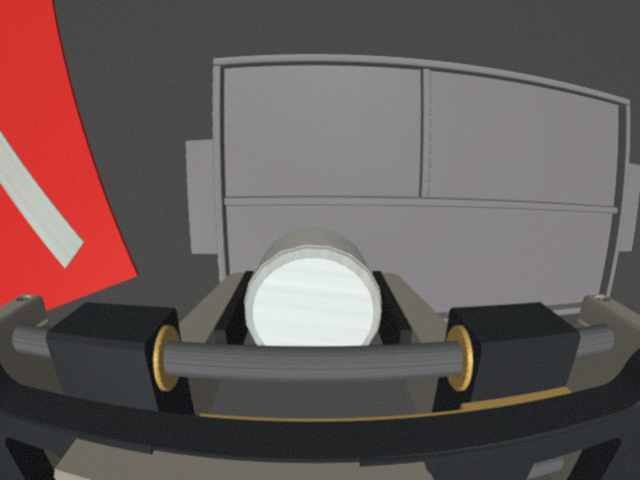

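The wrist view shows the tin at about (313, 300) over the long bay, with the left finger close to the bay's end wall (column 222). I'm shifting 6 mm inward before lowering.

Request:
play_rows(
  delta_rot=[
    [0,0,0],
    [0,0,0],
    [0,0,0],
    [0,0,0],
    [0,0,0],
    [0,0,0],
    [0,0,0],
    [0,0,0],
    [0,0,0],
    [0,0,0],
  ],
  dp=[
    [0,0.009,0.01],
    [0,0,0.025],
    [0,0,0.021],
    [0,0,0],
    [0,0,0],
    [0,0,0],
    [0,0,-0.04],
    [0,0,-0.05],
    [0,0,-0.05],
    [0,0,0],
  ],
  claw=[45,45,45,45,66,66,66,66,78,78],
)

```text
t: 18.5
position: [0.5539, -0.3408, 0.1297]
ee_rot: [-179.8, 0.3, 178.0]
wrist_force: [0.2, 0.5, -1.0]
grip_width: 0.0777
gripper_force: 0.0
```

```bash
python3 - <<'E'
exec(open('see.py').read())
to(.5363,.0410,.12)
E
```

```text
tin1 [0.5359 0.0415] z -0.001 err 0.64 [223 229 224] tray frame [0.0131 0.2974]
tin1 [0.6414 0.1769] z -0.0009 err 0.56 [213 217 210] tray frame [0.1135 0.4365]
tin1 [ 0.5468 -0.3375] z -0.0007 err 3.67 [190 193 187] tray frame [ 0.0375 -0.081 ]
jar1 [0.3617 0.2936] z -0.0007 err 1.05 [201  49  45] tray frame [-0.1702  0.543 ]
jar1 [0.4268 0.1632] z 0.0004 err 0.51 [217  56  51] tray frame [-0.1004  0.4151]
jar1 [0.4282 0.0348] z -0.0006 err 0.59 [241 241 228] tray frame [-0.0944  0.2868]
jar1 [0.336  0.1605] z 0.0011 err 0.72 [130  83  52] tray frame [-0.191   0.4091]
jar1 [0.5338 0.1663] z -0.0003 err 0.78 [226 225 210] tray frame [0.0064 0.422 ]
cylinder [0.477  0.3356] z -0.0007 err 0.3 [142 141 132] tray frame [-0.0565  0.5891]
t 18.9 pos [ 0.5513 -0.3392  0.1247] dp units [0.0353 0.4743 0.0063] rot units [ 0.005 -0.009  0.   ] rows>= 7
```

Request:
play_rows(
  delta_rot=[
    [0,0,0],
    [0,0,0],
    [0,0,0],
    [0,0,0],
    [0,0,0],
    [0,0,0],
    [0,0,0],
    [0,0,0],
    [0,0,0],
    [0,0,0],
  ],
  dp=[
    [0.0044,0.0593,0],
    [0.0044,0.0593,0],
    [0.0044,0.0593,0],
    [0.0044,0.0593,0],
    [0.0044,0.0593,0],
    [0.0044,0.0593,0],
    [0.0044,0.0593,0],
    [0.0044,0.0593,0],
    [0,0,0],
    [0,0,0],
  ],
  claw=[78,78,78,78,78,78,78,78,78,78],
)

```text
t: 20.15
position: [0.5368, 0.0406, 0.1255]
ee_rot: [-180.0, -0.0, 178.1]
wrist_force: [0.4, 0.5, -0.1]
grip_width: 0.0775
gripper_force: 0.0
```

```bash
python3 - <<'E'
from wl import *
to(.5361,.0413,.009)
wl('tin1',.0293,.042)
E
```

```text
t 20.1 pos [0.5368 0.0406 0.1255] dp units [0.0008 0.001  0.1456] rot units [-0.002 -0.003  0.005] rows>= 3
tin1 [0.535  0.0413] 1.08 [270.5 198.5 354.5 283.5] 0.94 [221 227 223]
tin1 [0.6433 0.2096] 39.15 [463.5 310.5 483.5 326.5] 0.66 [135 134 128]
```

Request:
play_rows(
  delta_rot=[
    [0,0,0],
    [0,0,0],
    [0,0,0],
    [0,0,0],
    [0,0,0],
    [0,0,0],
    [0,0,0],
    [0,0,0],
    [0,0,0],
    [0,0,0],
  ],
  dp=[
    [0.001,0.001,0.06],
    [0,0,0.055],
    [0,0,0.03],
    [0,0,0],
    [0,0,0],
    [0,0,0],
    [0,0,0],
    [0,0,-0.04],
    [0,0,-0.05],
    [0,0,-0.05],
  ],
  claw=[78,78,78,78,45,45,45,45,45,45],
)

```text
t: 21.5
position: [0.5359, 0.0417, 0.1232]
ee_rot: [180.0, -0.0, 178.0]
wrist_force: [0.4, 0.6, -2.0]
grip_width: 0.0577
gripper_force: 15.0
```

```bash
python3 -c "
from h import *
to(.5547,-.2567,.013)"
```

```text
t 21.5 pos [0.5359 0.0417 0.1232] dp units [-0.0365 -0.372   0.1378] rot units [ 0.    -0.     0.001] rows>= 6
```

Request:
play_rows(
  delta_rot=[
    [0,0,0],
    [0,0,0],
    [0,0,0],
    [0,0,0],
    [0,0,0],
    [0,0,0],
    [0,0,0],
    [0,0,0],
    [0,0,0],
    [0,0,0],
  ],
  dp=[
    [-0.0052,-0.0528,0],
    [-0.0052,-0.0528,0],
    [-0.0052,-0.0528,0],
    [-0.0052,-0.0528,0],
    [-0.0052,-0.0528,0],
    [-0.0052,-0.0528,0],
    [-0.0052,-0.0528,0],
    [0,0,0.05],
    [0,0,0.03],
    [0,0,0],
  ],
  claw=[45,45,45,45,45,45,45,45,45,45],
)

```text
t: 22.75
position: [0.5535, -0.2543, 0.0564]
ee_rot: [179.9, -0.2, 178.0]
wrist_force: [-0.9, 0.2, -0.4]
grip_width: 0.058
gripper_force: 15.0
```

```bash
python3 - <<'E'
from wl import *
to(.5547,-.2547,.013)
wl('tin1',.0293,.042)
E
```

```text
t 22.8 pos [ 0.5535 -0.2543  0.0564] dp units [-0.0017 -0.0006  0.0542] rot units [ 0.008 -0.019 -0.001] rows>= 1
tin1 [ 0.5622 -0.2545] 10.84 [242.5 226.5 382.5 346.5] 0.87 [186 195 190]
tin1 [ 0.5508 -0.3399] 2.71 [113.5 217.5 223.5 322.5] 0.71 [175 184 183]
```

Request:
play_rows(
  delta_rot=[
    [0,0,0],
    [0,0,0],
    [0,0,0],
    [0,0,0],
    [0,0,0],
    [0,0,0],
    [0,0,0],
    [0,0,0],
    [0,0,0],
    [0,0,0],
  ],
  dp=[
    [-0.001,0,0.01],
    [0,0,0.025],
    [0,0,0.018],
    [0,0,0],
    [0,0,0],
    [0,0,0],
    [0,0,-0.04],
    [0,0,-0.05],
    [0,0,-0.05],
    [0,0,0],
  ],
  claw=[45,45,45,45,66,66,66,66,78,78],
)

```text
t: 24.1
position: [0.5579, -0.2559, 0.1311]
ee_rot: [-179.9, 0.3, 178.0]
wrist_force: [0.2, 0.2, -0.7]
grip_width: 0.0782
gripper_force: 0.0
```

```bash
python3 - <<'E'
exec(open('see.py').read())
to(.6418,.1765,.12)
E
```

```text
tin1 [0.6414 0.1764] z 0.0011 err 0.88 [213 219 212] tray frame [0.1136 0.436 ]
tin1 [ 0.5507 -0.2531] z 0.002 err 5.2 [196 201 196] tray frame [0.0384 0.0035]
jar1 [0.3614 0.2934] z 0.0023 err 0.8 [197  47  44] tray frame [-0.1704  0.5428]
jar1 [0.5345 0.1661] z 0.0006 err 0.86 [215 214 199] tray frame [0.0071 0.4219]
jar1 [0.4292 0.0344] z -0.0016 err 1.04 [232 232 218] tray frame [-0.0933  0.2864]
jar1 [0.3344 0.1597] z 0.0012 err 0.72 [125  79  49] tray frame [-0.1926  0.4083]
cylinder [0.4773 0.336 ] z -0.0007 err 0.35 [138 137 128] tray frame [-0.0561  0.5895]
t 24.5 pos [ 0.5552 -0.2547  0.1264] dp units [-0.0893  0.5424  0.0082] rot units [ 0.004 -0.009 -0.   ] rows>= 8
```

Request:
play_rows(
  delta_rot=[
    [0,0,0],
    [0,0,0],
    [0,0,0],
    [0,0,0],
    [0,0,0],
    [0,0,0],
    [0,0,0],
    [0,0,0],
    [0,0,0],
    [0,0,0],
  ],
  dp=[
    [-0.0099,0.0603,0],
    [-0.0099,0.0603,0],
    [-0.0099,0.0603,0],
    [-0.0099,0.0603,0],
    [-0.0099,0.0603,0],
    [-0.0099,0.0603,0],
    [-0.0099,0.0603,0],
    [-0.0099,0.0603,0],
    [-0.0099,0.0603,0],
    [0,0,0],
  ],
  claw=[78,78,78,78,78,78,78,78,78,78],
)

```text
t: 25.75
position: [0.6423, 0.1796, 0.1266]
ee_rot: [180.0, -0.0, 178.2]
wrist_force: [0.0, 0.1, -0.3]
grip_width: 0.0779
gripper_force: 0.0
```

```bash
python3 - <<'E'
from wl import *
to(.6416,.1762,.009)
wl('tin1',.0293,.042)
E
```

```text
t 25.8 pos [0.6423 0.1796 0.1266] dp units [ 0.0007 -0.0044  0.147 ] rot units [ 0.003 -0.001  0.019] rows>= 3
tin1 [0.6412 0.1757] 1.4 [265.5 199.5 346.5 283.5] 0.72 [223 230 226]
```

Request:
play_rows(
  delta_rot=[
    [0,0,0],
    [0,0,0],
    [0,0,0],
    [0,0,0],
    [0,0,0],
    [0,0,0],
    [0,0,0],
    [0,0,0],
    [0,0,0],
    [0,0,0],
  ],
  dp=[
    [0.001,-0.0035,0.06],
    [0,0,0.055],
    [0,0,0.031],
    [0,0,0],
    [0,0,0],
    [0,0,0],
    [0,0,0],
    [0,0,-0.04],
    [0,0,-0.05],
    [0,0,-0.05],
  ],
  claw=[78,78,78,78,45,45,45,45,45,45],
)

```text
t: 27.1
position: [0.641, 0.1738, 0.124]
ee_rot: [-180.0, -0.0, 178.0]
wrist_force: [0.2, 0.5, -1.2]
grip_width: 0.0577
gripper_force: 15.0
```

```bash
python3 -c "
from h import *
to(.5580,-.1665,.013)"
```

```text
t 27.1 pos [0.641  0.1738 0.124 ] dp units [ 0.0889 -0.4286  0.1388] rot units [-0.    -0.     0.001] rows>= 7
```

Request:
play_rows(
  delta_rot=[
    [0,0,0],
    [0,0,0],
    [0,0,0],
    [0,0,0],
    [0,0,0],
    [0,0,0],
    [0,0,0],
    [0,0,0],
    [0,0,0],
    [0,0,0],
  ],
  dp=[
    [0.0111,-0.0539,0],
    [0.0111,-0.0539,0],
    [0.0111,-0.0539,0],
    [0.0111,-0.0539,0],
    [0.0111,-0.0539,0],
    [0.0111,-0.0539,0],
    [0.0111,-0.0539,0],
    [0.0111,-0.0539,0],
    [0,0,0.05],
    [0,0,0.03],
  ],
  claw=[45,45,45,45,45,45,45,45,45,45],
)

```text
t: 28.35
position: [0.5575, -0.1691, 0.0578]
ee_rot: [180.0, -0.0, 177.9]
wrist_force: [-0.0, 0.9, -0.9]
grip_width: 0.0577
gripper_force: 15.0
```

```bash
python3 - <<'E'
from wl import *
to(.5578,-.1685,.013)
wl('tin1',.0293,.042)
E
```

```text
t 28.4 pos [ 0.5575 -0.1691  0.0578] dp units [-0.0004  0.0008  0.056 ] rot units [ 0.001 -0.001 -0.007] rows>= 1
tin1 [ 0.5541 -0.2549] 2.08 [114.5 215.5 223.5 321.5] 0.96 [188 196 194]
tin1 [ 0.5512 -0.3407] 0.61 [ 14.5 217.5 110.5 314.5] 0.81 [165 171 167]
tin1 [ 0.5672 -0.1691] 10.44 [243.5 227.5 381.5 346.5] 0.57 [202 209 205]
```

Request:
play_rows(
  delta_rot=[
    [0,0,0],
    [0,0,0],
    [0,0,0],
    [0,0,0],
    [0,0,0],
    [0,0,0],
    [0,0,0],
    [0,0,0],
    [0,0,0],
    [0,0,0],
  ],
  dp=[
    [0,0,0.01],
    [0,0,0.025],
    [0,0,0.02],
    [0,0,0],
    [0,0,0],
    [0,0,0],
    [0,0,-0.04],
    [0,0,-0.05],
    [0,0,-0.05],
    [0,0,0],
  ],
  claw=[45,45,45,45,66,66,66,66,78,78],
)

```text
t: 29.7
position: [0.5605, -0.1692, 0.1302]
ee_rot: [-179.9, 0.4, 178.0]
wrist_force: [-0.3, 0.6, -0.8]
grip_width: 0.078
gripper_force: 0.0
```

```bash
python3 - <<'E'
from h import *
to(.428,.0345,.14)
E
```

```text
t 29.7 pos [ 0.5605 -0.1692  0.1302] dp units [ 0.1743  0.2487 -0.0138] rot units [-0.009  0.035  0.   ] rows>= 5
```

Request:
play_rows(
  delta_rot=[
    [0,0,0],
    [0,0,0],
    [0,0,0],
    [0,0,0],
    [0,0,0],
    [0,0,0],
    [0,0,0],
  ],
  dp=[
    [0.0285,0.0414,-0.005],
    [0.0285,0.0414,-0.005],
    [0.0285,0.0414,-0.005],
    [0.0285,0.0414,-0.005],
    [0.0285,0.0414,0],
    [0.0285,0.0414,0],
    [0,0,0],
  ],
  claw=[78,78,78,78,78,78,78],
)

```text
t: 30.58
position: [0.4264, 0.0362, 0.1419]
ee_rot: [180.0, -0.1, 178.1]
wrist_force: [-0.1, -0.2, -0.6]
grip_width: 0.0776
gripper_force: 0.0
```

```bash
python3 - <<'E'
exec(open('see.py').read())
from wl import *
to(.428,.0345,.031)
wl('jar1',.028,.08)
t=C['top']['pixels']; s=C['scene']['pixels']
a=cv2.resize(t[150:330,220:540],(800,450),interpolation=cv2.INTER_CUBIC); cv2.imwrite('pics/chk1.png',a[:,:,::-1])
E
```

```text
tin1 [ 0.5486 -0.3382] z 0.0029 err 0.79 [203 209 203] tray frame [ 0.0394 -0.0817]
tin1 [ 0.5497 -0.2517] z 0.0174 err 36.93 [147 142 141] tray frame [0.0374 0.0049]
tin1 [ 0.552  -0.2531] z 0.0043 err 0.96 [209 214 209] tray frame [0.0397 0.0035]
tin1 [ 0.557  -0.1671] z 0.0029 err 0.9 [211 217 212] tray frame [0.0416 0.0897]
jar1 [0.4262 0.164 ] z -0.005 err 8.76 [235  61  55] tray frame [-0.101   0.4158]
jar1 [0.5344 0.1662] z 0.0004 err 0.67 [222 221 205] tray frame [0.007  0.4219]
jar1 [0.3612 0.2942] z 0.0017 err 0.81 [200  48  44] tray frame [-0.1707  0.5437]
t 31.0 pos [0.4287 0.0343 0.1424] dp units [0.0008 0.0003 0.1393] rot units [-0.    -0.001 -0.006] rows>= 2
jar1 [0.4267 0.1621] 1.66 [426.5 194.5 524.5 282.5] 0.81 [219  61  58]
jar1 [0.3611 0.2919] 2.55 [549.5 128.5 639.5 194.5] 0.81 [193  51  49]
jar1 [0.3361 0.1595] 1.51 [423.5  75.5 526.5 154.5] 0.65 [136  88  57]
jar1 [0.4276 0.0343] 1.83 [270.5 198.5 352.5 293.5] 0.63 [246 246 240]
```

View pics/chk1.png

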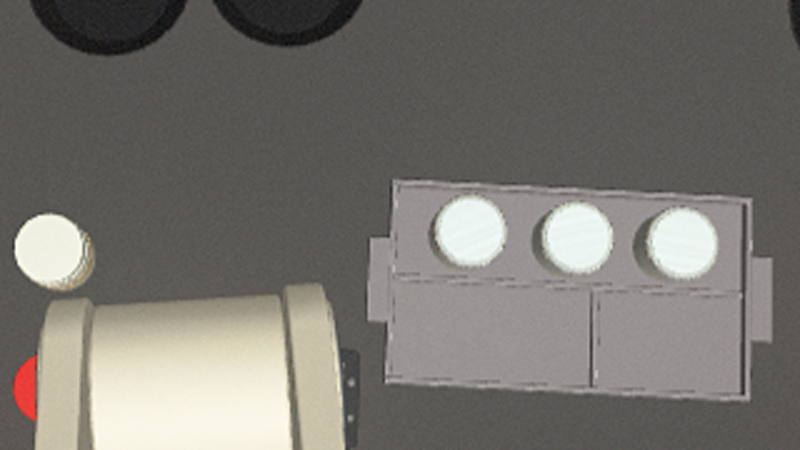

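All three tins stand in the long bay, at about (470, 231), (577, 238) and (682, 243) in the crop, each roughly 3 mm up. Jar candidates in the first top picture are:
- **White with buff band:** (241, 250) and (307, 305). These fit the description.
- **Red:** (241, 305) and (174, 338). Look-alikes.
- **Brown:** (241, 352). Look-alike.

The wrist mask under the gripper reads white (246, 246, 240), and the scene view already showed the buff band. Gripping it now.

Request:
play_rows(
  delta_rot=[
    [0,0,0],
    [0,0,0],
    [0,0,0],
    [0,0,0],
    [0,0,0],
    [0,0,0],
    [0,0,0],
    [0,0,0],
    [0,0,0],
    [0,0,0],
  ],
  dp=[
    [0.001,0,0.06],
    [0,0,0.055],
    [0,0,0.024],
    [0,0,0],
    [0,0,0],
    [0,0,0],
    [0,0,0],
    [0,0,-0.04],
    [0,0,-0.05],
    [0,0,-0.05],
  ],
  claw=[78,78,78,78,42,42,42,42,42,42],
  force=18,
)

```text
t: 32.33
position: [0.4273, 0.0348, 0.1448]
ee_rot: [180.0, -0.0, 178.0]
wrist_force: [0.9, 0.6, -1.4]
grip_width: 0.056
gripper_force: 18.0
```

```bash
python3 -c "
from h import *
f=lambda X,Y:(.5122+.99935*X+.036*Y,-.2552-.036*X+.99935*Y)
for p in [(-.0395,.0175),(-.0395,.1055),(-.0395,-.085)]: print(p,f(*p))
to(*f(-.0395,.0185),.035)"
```

```text
(-0.0395, 0.0175) (0.47335567500000003, -0.236289375)
(-0.0395, 0.1055) (0.47652367500000004, -0.148346575)
(-0.0395, -0.085) (0.469665675, -0.33872275)
t 32.3 pos [0.4273 0.0348 0.1448] dp units [-0.0694 -0.3355  0.1372] rot units [ 0. -0.  0.] rows>= 6
```

Request:
play_rows(
  delta_rot=[
    [0,0,0],
    [0,0,0],
    [0,0,0],
    [0,0,0],
    [0,0,0],
    [0,0,0],
    [0,0,0],
    [0,0,0],
    [0,0,0],
  ],
  dp=[
    [-0.0116,-0.0559,0],
    [-0.0116,-0.0559,0],
    [-0.0116,-0.0559,0],
    [-0.0116,-0.0559,0],
    [-0.0116,-0.0559,0],
    [-0.0114,-0.056,0],
    [0,0,0.05],
    [0,0,0.04],
    [0,0,0],
  ],
  claw=[42,42,42,42,42,42,42,42,42],
)

```text
t: 33.45
position: [0.4718, -0.2345, 0.0697]
ee_rot: [179.9, -0.2, 178.0]
wrist_force: [-0.4, -0.3, -2.1]
grip_width: 0.0554
gripper_force: 18.0
```

```bash
python3 - <<'E'
from wl import *
to(.4734,-.2353,.0355)
E
```

```text
t 33.5 pos [ 0.4718 -0.2345  0.0697] dp units [-0.0022 -0.001   0.0427] rot units [ 0.011 -0.024 -0.001] rows>= 1
```

Request:
play_rows(
  delta_rot=[
    [0,0,0],
    [0,0,0],
    [0,0,0],
    [0,0,0],
    [0,0,0],
    [0,0,0],
    [0,0,0],
    [0,0,0],
    [0,0,0],
    [0,0,0],
  ],
  dp=[
    [-0.0015,0,0.015],
    [0,0,0.0185],
    [0,0,0.009],
    [0,0,0],
    [0,0,0],
    [0,0,0],
    [0,0,-0.03],
    [0,0,-0.05],
    [0,0,-0.05],
    [0,0,-0.01],
  ],
  claw=[42,42,42,42,66,66,66,66,72,78],
)

```text
t: 34.7
position: [0.4765, -0.2362, 0.1523]
ee_rot: [-179.9, 0.3, 178.0]
wrist_force: [0.8, 0.7, -0.1]
grip_width: 0.0778
gripper_force: 0.0
```

```bash
python3 - <<'E'
from h import *
to(.5344,.1662,.142)
E
```

```text
t 34.7 pos [ 0.4765 -0.2362  0.1523] dp units [-0.0547  0.5052  0.012 ] rot units [-0.012  0.026  0.   ] rows>= 8
```

Request:
play_rows(
  delta_rot=[
    [0,0,0],
    [0,0,0],
    [0,0,0],
    [0,0,0],
    [0,0,0],
    [0,0,0],
    [0,0,0],
    [0,0,0],
    [0,0,0],
    [0,0,0],
  ],
  dp=[
    [-0.0065,0.0561,0],
    [-0.0065,0.0561,0],
    [-0.0065,0.0561,0],
    [-0.0065,0.0561,0],
    [-0.0065,0.0561,0],
    [-0.0065,0.0561,0],
    [-0.0065,0.0561,0],
    [-0.0065,0.0561,0],
    [-0.0065,0.0561,0],
    [0,0,0],
  ],
  claw=[78,78,78,78,78,78,78,78,78,78],
)

```text
t: 35.95
position: [0.5357, 0.1691, 0.1485]
ee_rot: [180.0, -0.0, 178.2]
wrist_force: [0.3, -1.1, -0.3]
grip_width: 0.0781
gripper_force: 0.0
```

```bash
python3 - <<'E'
exec(open('see.py').read())
from wl import *
wl('jar1',.028,.08)
to(.5344,.1662,.031)
E
```

```text
tin1 [ 0.5483 -0.3387] z 0.0029 err 0.8 [203 208 202] tray frame [ 0.0391 -0.0821]
tin1 [ 0.5555 -0.1665] z 0.0024 err 0.57 [211 217 212] tray frame [0.0401 0.0902]
tin1 [ 0.5527 -0.2535] z 0.0022 err 0.69 [209 215 209] tray frame [0.0404 0.0031]
jar1 [ 0.4718 -0.2322] z 0.0022 err 0.9 [209 208 193] tray frame [-0.0412  0.0215]
jar1 [0.4292 0.1628] 2.07 [259.5  50.5 342.5 136.5] 0.81 [243  76  73]
jar1 [0.391  0.1582] 31.93 [262.5  -0.5 331.5  32.5] 0.78 [82 54 36]
jar1 [0.534  0.1669] 2.28 [273.5 197.5 352.5 288.5] 0.72 [246 246 241]
jar1 [0.3833 0.29  ] 11.65 [ 4.175e+02 -5.000e-01  5.145e+02  6.450e+01] 0.6 [190  52  50]
t 36.5 pos [0.5358 0.1661 0.1495] dp units [1.800e-03 1.000e-04 1.481e-01] rot units [ 0.     0.001 -0.005] rows>= 3
```

Jar one stands in the larger short bay, at tray-frame (-0.041, 0.0215). The second white jar is under the gripper.

Request:
play_rows(
  delta_rot=[
    [0,0,0],
    [0,0,0],
    [0,0,0],
    [0,0,0],
    [0,0,0],
    [0,0,0],
    [0,0,0],
    [0,0,0],
    [0,0,0],
    [0,0,0],
  ],
  dp=[
    [0.0018,0,0.06],
    [0,0,0.06],
    [0,0,0.028],
    [0,0,0],
    [0,0,0],
    [0,0,0],
    [0,0,0],
    [0,0,-0.04],
    [0,0,-0.06],
    [0,0,-0.06],
  ],
  claw=[78,78,78,78,42,42,42,42,42,42],
)

```text
t: 37.7
position: [0.5339, 0.1667, 0.1605]
ee_rot: [-180.0, -0.0, 178.0]
wrist_force: [-0.6, 0.6, -1.7]
grip_width: 0.0555
gripper_force: 18.0
```

```bash
python3 -c "
from h import *
to(.4766,-.1463,.035)"
```

```text
t 37.7 pos [0.5339 0.1667 0.1605] dp units [ 0.0579 -0.3935  0.1569] rot units [-0.    -0.002  0.   ] rows>= 6
```

Request:
play_rows(
  delta_rot=[
    [0,0,0],
    [0,0,0],
    [0,0,0],
    [0,0,0],
    [0,0,0],
    [0,0,0],
    [0,0,0],
    [0,0,0],
    [0,0,0],
    [0,0,0],
  ],
  dp=[
    [0.0083,-0.0562,0],
    [0.0083,-0.0562,0],
    [0.0083,-0.0562,0],
    [0.0083,-0.0562,0],
    [0.0083,-0.0562,0],
    [0.0083,-0.0562,0],
    [0.0083,-0.0562,0],
    [0,0,0.06],
    [0,0,0.05],
    [0,0,0],
  ],
  claw=[42,42,42,42,42,42,42,42,42,42],
)

```text
t: 38.95
position: [0.4746, -0.1456, 0.0691]
ee_rot: [179.9, -0.3, 178.0]
wrist_force: [-0.7, 0.1, -1.8]
grip_width: 0.0555
gripper_force: 18.0
```

```bash
python3 - <<'E'
from wl import *
wl('jar1',.028,.08)
to(.4766,-.1463,.0355)
E
```

```text
jar1 [ 0.4717 -0.1449] 10.5 [242.5 224.5 382.5 346.5] 0.84 [216 217 204]
jar1 [ 0.4574 -0.2323] 13.85 [ 87.5 220.5 221.5 318.5] 0.81 [186 186 174]
jar1 [0.407 0.16 ] 50.06 [633.5 169.5 639.5 210.5] 0.62 [112  32  31]
jar1 [0.3349 0.16  ] 47.5 [631.5  58.5 639.5 103.5] 0.59 [66 43 29]
t 39.0 pos [ 0.4773 -0.1462  0.0719] dp units [ 0.0008 -0.0002  0.0455] rot units [-0.     0.001  0.001] rows>= 1
```

Request:
play_rows(
  delta_rot=[
    [0,0,0],
    [0,0,0],
    [0,0,0],
    [0,0,0],
    [0,0,0],
    [0,0,0],
    [0,0,0],
    [0,0,0],
    [0,0,0],
    [0,0,0],
  ],
  dp=[
    [0,0,0.015],
    [0,0,0.02],
    [0,0,0.0105],
    [0,0,0],
    [0,0,0],
    [0,0,0],
    [0,0,-0.03],
    [0,0,-0.05],
    [0,0,-0.05],
    [0,0,-0.05],
  ],
  claw=[42,42,42,42,66,66,66,66,72,90],
)

```text
t: 40.3
position: [0.4768, -0.1462, 0.18]
ee_rot: [-180.0, 0.0, 178.0]
wrist_force: [-0.3, 0.1, -0.3]
grip_width: 0.0798
gripper_force: 0.0
```

```bash
python3 - <<'E'
from h import *
to(.477,.3358,.18)
E
```

```text
t 40.3 pos [ 0.4768 -0.1462  0.18  ] dp units [ 0.0208  0.6021 -0.    ] rot units [-0.001  0.002 -0.   ] rows>= 9
```

Request:
play_rows(
  delta_rot=[
    [0,0,0],
    [0,0,0],
    [0,0,0],
    [0,0,0],
    [0,0,0],
    [0,0,0],
    [0,0,0],
    [0,0,0],
    [0,0,0],
    [0,0,0],
  ],
  dp=[
    [0.0021,0.0602,0],
    [0.0021,0.0602,0],
    [0.0021,0.0602,0],
    [0.0021,0.0602,0],
    [0.0021,0.0602,0],
    [0.0021,0.0602,0],
    [0.0021,0.0602,0],
    [0.0021,0.0602,0],
    [0.0021,0.0602,0],
    [0.0021,0.0602,0],
  ],
  claw=[90,90,90,90,90,90,90,90,90,90],
)

```text
t: 41.55
position: [0.4768, 0.3374, 0.1787]
ee_rot: [180.0, 0.0, 178.0]
wrist_force: [0.9, -0.2, 0.2]
grip_width: 0.09
gripper_force: 0.0
```

```bash
python3 - <<'E'
exec(open('see.py').read())
from wl import *
wl('cylinder',.033,.12,1)
to(.477,.3358,.061)
a=cv2.resize(C['top']['pixels'][190:320,355:545],None,fx=2.5,fy=2.5,interpolation=cv2.INTER_CUBIC)
b=cv2.resize(C['scene']['pixels'][250:410,70:290],None,fx=1.5,fy=2,interpolation=cv2.INTER_CUBIC)
H=max(len(a),len(b)); p=lambda i:cv2.copyMakeBorder(i,0,H-len(i),0,0,cv2.BORDER_CONSTANT)
cv2.imwrite('pics/chk2.png',np.hstack([p(a[:,:470]),p(b)])[:,:,::-1])
E
```

```text
tin1 [ 0.5559 -0.1673] z 0.0028 err 0.84 [217 222 217] tray frame [0.0405 0.0894]
tin1 [ 0.5492 -0.3383] z 0.0039 err 0.9 [208 212 207] tray frame [ 0.04   -0.0817]
tin1 [ 0.5535 -0.2555] z 0.0318 err 45.23 [215 220 215] tray frame [0.0413 0.0012]
jar1 [0.4272 0.1629] z -0.001 err 0.83 [226  54  50] tray frame [-0.0999  0.4148]
jar1 [ 0.4734 -0.2327] z 0.0015 err 1.06 [216 215 202] tray frame [-0.0396  0.0211]
jar1 [0.3609 0.2927] z 0.0034 err 0.74 [205  50  46] tray frame [-0.1709  0.5421]
jar1 [0.3345 0.161 ] z -0.0016 err 0.85 [134  85  53] tray frame [-0.1925  0.4095]
jar1 [ 0.4733 -0.1437] z 0.0014 err 0.35 [221 220 207] tray frame [-0.0429  0.11  ]
cylinder [0.4778 0.3352] z -0.0004 err 12.93 [120 117 109] tray frame [-0.0556  0.5887]
cylinder [0.478  0.3351] 0.36 [261.5 189.5 363.5 306.5] 0.85 [190 190 184]
t 42.0 pos [0.4771 0.3347 0.1787] dp units [0.0002 0.0013 0.1471] rot units [-0.     0.    -0.007] rows>= 3
```

View pics/chk2.png

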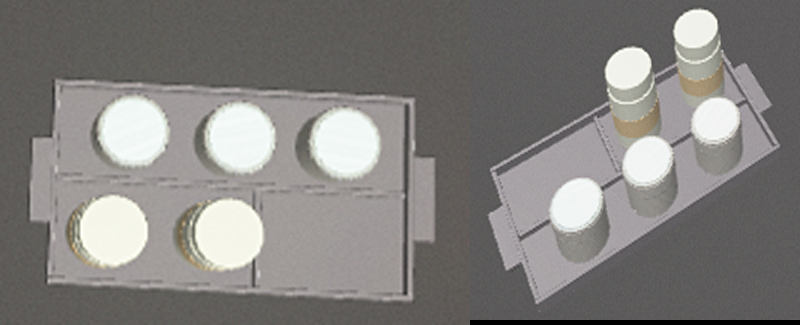

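Tins and jars all stand in their bays; in the crop the jars are at (108, 231) and (228, 234). Now the cylinder.

Request:
play_rows(
  delta_rot=[
    [0,0,0],
    [0,0,0],
    [0,0,0],
    [0,0,0],
    [0,0,0],
    [0,0,0],
    [0,0,0],
    [0,0,0],
    [0,0,0],
    [0,0,0],
  ],
  dp=[
    [0,0.0008,0.06],
    [0,0,0.055],
    [0,0,0.032],
    [0,0,0],
    [0,0,0],
    [0,0,0],
    [0,0,0],
    [0,0,-0.04],
    [0,0,-0.06],
    [0,0,-0.06],
  ],
  claw=[90,90,90,90,50,50,50,50,50,50],
  force=30,
)

```text
t: 43.3
position: [0.4763, 0.3361, 0.1901]
ee_rot: [-180.0, -0.1, 178.0]
wrist_force: [0.4, 0.6, -3.6]
grip_width: 0.0672
gripper_force: 30.0
```

```bash
python3 - <<'E'
from h import *
to(.4697,-.3390,.065)
E
```

```text
t 43.3 pos [0.4763 0.3361 0.1901] dp units [-0.0213 -0.8436  0.1566] rot units [-0.002 -0.005  0.   ] rows>= 12
```

Request:
play_rows(
  delta_rot=[
    [0,0,0],
    [0,0,0],
    [0,0,0],
    [0,0,0],
    [0,0,0],
    [0,0,0],
    [0,0,0],
    [0,0,0],
    [0,0,0],
    [0,0,0],
  ],
  dp=[
    [-0.0013,-0.0527,0],
    [-0.0013,-0.0527,0],
    [-0.0013,-0.0527,0],
    [-0.0013,-0.0527,0],
    [-0.0013,-0.0527,0],
    [-0.0013,-0.0527,0],
    [-0.0013,-0.0527,0],
    [-0.0013,-0.0527,0],
    [-0.0013,-0.0527,0],
    [-0.0013,-0.0527,0],
  ],
  claw=[50,50,50,50,50,50,50,50,50,50],
)

```text
t: 44.55
position: [0.4722, -0.0865, 0.1891]
ee_rot: [180.0, 0.0, 178.0]
wrist_force: [0.6, 0.7, -4.5]
grip_width: 0.0666
gripper_force: 30.0
```

Request:
play_rows(
  delta_rot=[
    [0,0,0],
    [0,0,0],
    [0,0,0],
    [0,0,0],
    [0,0,0],
    [0,0,0],
    [0,0,0],
    [0,0,0],
  ],
  dp=[
    [-0.0013,-0.0527,0],
    [-0.0013,-0.0527,0],
    [-0.0013,-0.0527,0],
    [-0.0013,-0.0527,0],
    [-0.0013,-0.0527,0],
    [-0.0013,-0.0527,0],
    [0,0,0],
    [0,0,0],
  ],
  claw=[50,50,50,50,50,50,50,50],
)

```text
t: 45.55
position: [0.4696, -0.3377, 0.1886]
ee_rot: [179.9, -0.0, 178.0]
wrist_force: [-0.2, 0.4, -4.6]
grip_width: 0.0669
gripper_force: 30.0
```

```bash
python3 - <<'E'
from h import *
to(.4695,-.3390,.0655)
E
```

```text
t 45.5 pos [ 0.4696 -0.3377  0.1886] dp units [-1.000e-04 -1.800e-03  1.539e-01] rot units [ 0.006 -0.005 -0.004] rows>= 3
```

Request:
play_rows(
  delta_rot=[
    [0,0,0],
    [0,0,0],
    [0,0,0],
    [0,0,0],
    [0,0,0],
  ],
  dp=[
    [-0.0012,-0.0018,0.05],
    [0,0,0.05],
    [0,0,0.02],
    [0,0,0],
    [0,0,0],
  ],
  claw=[50,50,50,50,50],
)

```text
t: 46.18
position: [0.472, -0.3402, 0.0944]
ee_rot: [-179.9, 0.1, 178.0]
wrist_force: [0.2, -1.0, -4.2]
grip_width: 0.0663
gripper_force: 30.0
```

```bash
python3 - <<'E'
exec(open('see.py').read())
to(.4705,-.3390,.0655)
E
```

```text
tin1 [ 0.5498 -0.3384] z 0.0044 err 1.12 [203 208 203] tray frame [ 0.0406 -0.0818]
tin1 [ 0.5523 -0.2531] z 0.0029 err 0.63 [207 212 207] tray frame [0.04   0.0035]
tin1 [ 0.5567 -0.1678] z 0.0029 err 0.81 [215 221 216] tray frame [0.0413 0.0889]
jar1 [ 0.4734 -0.2327] z 0.0019 err 1.34 [211 210 196] tray frame [-0.0396  0.0211]
jar1 [0.3622 0.2941] z -0.0015 err 0.94 [201  46  43] tray frame [-0.1697  0.5435]
jar1 [0.4268 0.1632] z 0.0004 err 0.51 [215  51  47] tray frame [-0.1004  0.4151]
jar1 [0.3348 0.1606] z -0.001 err 0.55 [127  80  49] tray frame [-0.1922  0.4091]
jar1 [ 0.4743 -0.1433] z 0.0018 err 1.35 [223 222 207] tray frame [-0.0419  0.1105]
cylinder [ 0.4584 -0.3403] z 0.0207 err 14.5 [135 136 128] tray frame [-0.0507 -0.0869]
t 46.6 pos [ 0.4711 -0.34    0.0933] dp units [0.0008 0.0012 0.0348] rot units [-0.002  0.003 -0.   ] rows>= 1
```

Request:
play_rows(
  delta_rot=[
    [0,0,0],
    [0,0,0],
    [0,0,0],
    [0,0,0],
    [0,0,0],
    [0,0,0],
    [0,0,0],
    [0,0,0],
    [0,0,0],
    [0,0,0],
  ],
  dp=[
    [0,0,0.015],
    [0,0,0.015],
    [0,0,0.0055],
    [0,0,0],
    [0,0,0],
    [0,0,0],
    [0,0,0],
    [0,0,-0.04],
    [0,0,-0.06],
    [0,0,-0.06],
  ],
  claw=[50,50,50,50,80,80,80,80,80,80],
)

```text
t: 47.82
position: [0.4708, -0.3396, 0.1935]
ee_rot: [180.0, -0.0, 178.0]
wrist_force: [-0.0, -0.5, 0.6]
grip_width: 0.08
gripper_force: 0.0
```

Request:
play_rows(
  delta_rot=[
    [0,0,0],
    [0,0,0],
    [0,0,0],
    [0,0,0],
    [0,0,0],
    [0,0,0],
    [0,0,0],
  ],
  dp=[
    [0,0,-0.05],
    [0,0.055,0],
    [0,0.055,0],
    [0,0.055,0],
    [0,0.055,0],
    [0,0.055,0],
    [0,0,0],
  ],
  claw=[80,80,80,80,80,80,80],
)

```text
t: 48.7
position: [0.4785, -0.1177, 0.2325]
ee_rot: [180.0, -0.0, 178.2]
wrist_force: [-0.4, -0.8, 0.4]
grip_width: 0.0806
gripper_force: 0.0
```

```bash
python3 - <<'E'
exec(open('see.py').read())
a=cv2.resize(C['top']['pixels'][190:320,355:545],None,fx=2,fy=2,interpolation=cv2.INTER_CUBIC)
b=cv2.resize(C['scene']['pixels'][130:420,60:480],(420,290))
H=max(len(a),len(b)); p=lambda i:cv2.copyMakeBorder(i,0,H-len(i),0,0,cv2.BORDER_CONSTANT)
cv2.imwrite('pics/chk3.png',np.hstack([p(a),p(b)])[:,:,::-1])
E
```

```text
jar1 [0.3613 0.2939] z 0.0018 err 0.99 [199  46  43] tray frame [-0.1706  0.5434]
jar1 [0.3354 0.1605] z -0.0006 err 0.47 [125  79  49] tray frame [-0.1917  0.4091]
```

View pics/chk3.png

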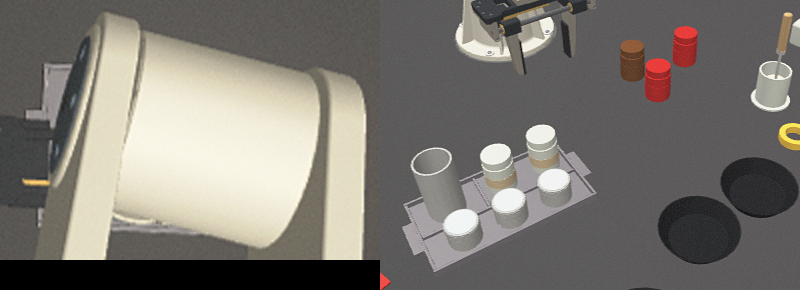

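The scene view shows everything upright in the tray and the brush in its canister. The arm blocks the top camera, so I'm moving it clear for a final numeric check.

Request:
play_rows(
  delta_rot=[
    [0,0,0],
    [0,0,0],
    [0,0,0],
    [0,0,0],
    [0,0,0],
    [0,0,0],
    [0,0,0],
  ],
  dp=[
    [0,0.055,0],
    [0,0.055,0],
    [0,0.055,0],
    [0,0.055,0],
    [0,0.055,0],
    [0,0.05,0],
    [0,0,0],
  ],
  claw=[80,80,80,80,80,80,80],
)

```text
t: 49.98
position: [0.4879, 0.1415, 0.2325]
ee_rot: [180.0, 0.0, 178.1]
wrist_force: [-0.2, -0.3, 0.1]
grip_width: 0.0798
gripper_force: 0.0
```

```bash
python3 - <<'E'
exec(open('see.py').read())
for d in masks_of('brush','scene')[:1]: print('brush',mbox(d['region']))
E
```

```text
tin1 [ 0.5526 -0.2535] z 0.0039 err 0.96 [208 214 209] tray frame [0.0403 0.0032]
tin1 [ 0.5477 -0.3391] z 0.0017 err 1.08 [204 210 205] tray frame [ 0.0385 -0.0826]
tin1 [ 0.5566 -0.1677] z 0.0038 err 1.05 [209 215 210] tray frame [0.0412 0.089 ]
jar1 [0.3615 0.2933] z 0.0014 err 3.4 [192  52  47] tray frame [-0.1703  0.5427]
jar1 [ 0.4733 -0.2334] z 0.0018 err 1.02 [206 205 190] tray frame [-0.0397  0.0204]
jar1 [ 0.4747 -0.1446] z 0.0004 err 0.88 [217 216 201] tray frame [-0.0415  0.1092]
jar1 [0.4254 0.1647] z -0.0038 err 7.41 [219  67  60] tray frame [-0.1018  0.4165]
jar1 [0.335  0.1614] z -0.0034 err 4.44 [138  89  57] tray frame [-0.192   0.4099]
cylinder [ 0.4692 -0.3395] z 0.0024 err 0.56 [123 122 115] tray frame [-0.0399 -0.0858]
brush [449.5 142.5 472.5 208.5]
```

Every reading is within tolerance, so I'm handing in.

```bash
python3 -c "
from workcell import order
print(order.hand_in())"
```

```text
the job is handed in; nothing more can be done
None
```

The job is handed in: I made two full brush strokes in the cylinder and stood the brush back in its canister, then loaded three tins, two white jars and the cylinder in order, and the last camera check put them all upright in their bays within tolerance; the hand-in returned no verdict.

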